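# Stir the wooden beads with the paddle from the rack

## Task

Draw the wooden paddle, of which only the blade sticks out, from the low rack and get hold of it by its handle instead. With its blade down in the bowl stir the five beads until every one of them has come at least 2 cm away from where it lay. Keep all beads in the bowl and the gripper's fingers off them. Finally lay the paddle flat on the middle of the plywood board and let go of it, without disturbing the other things on the bench.

Things in the scene. Friction and masses are not known exactly. Their poses are not given: they have to be found in the camera images.
- paddle: flat wooden stirring paddle, 200 mm long, 20 mm thick. Origin at its middle; +x runs to the handle end, z is normal to its faces. Blade 36 mm wide from the round tip at x = -100 mm to -38 mm, neck 26 mm wide to -20 mm, handle 18 mm wide from there to +100 mm. About 110 g. At first it lies flat on the bench, handle under the rack, about 50 mm of blade sticking out
- paddle_tip (a point): end of the paddle's blade (x = -100 mm, mid-thickness)
- paddle_grip (a point): point on the handle 110 mm from the blade tip, mid-thickness: a good place to hold it for stirring; jammed beads can swivel it in a weak grip, so grip hard and hold it steep
- paddle_end (a point): end of the paddle's handle (x = +100 mm)
- rack: low wooden bridge fixed to the bench, 170 deep (x) x 120 wide (y) x 50 mm high: side cheeks, roof, closed back. Origin on the bench, 20 mm in front of the open mouth, on the centre line; +x goes into the mouth, so it spans x = 20 to 190 mm. Inside 90 mm wide, 36 mm high. The paddle lies nearly along its x axis, blade towards -x
- bowl: wide round dark wooden bowl, fixed to the bench. Origin at the centre of its underside. 42 mm high, flat inner floor at z = 10 mm; outer radius 80 mm at the foot, 96 mm at the rim; wall 7 mm, so inner radius about 75 mm at the floor, 89 mm at the rim. At first the five beads stand in its +x half, its -x half is empty
- board: plain plywood rest board fixed to the bench, 220 (x) x 110 (y) x 15 mm. Origin at the centre of its underside
- bead0: chunky barrel-shaped wooden bead, 28 mm diameter, 26 mm tall, 12 g, loose in the bowl; origin at its centre; at the start it stands on a flat end
- bead1: chunky barrel-shaped wooden bead, 28 mm diameter, 26 mm tall, 12 g, loose in the bowl; origin at its centre
- bead2: chunky barrel-shaped wooden bead, 28 mm diameter, 26 mm tall, 12 g, loose in the bowl; origin at its centre
- bead3: chunky barrel-shaped wooden bead, 28 mm diameter, 26 mm tall, 12 g, loose in the bowl; origin at its centre
- bead4: chunky barrel-shaped wooden bead, 28 mm diameter, 26 mm tall, 12 g, loose in the bowl; origin at its centre
- gouge: bystander, loose: gouge: dark wooden handle and steel shank, about 170 mm long, lying; lies along its x axis
- sanding_block: bystander, loose: cork sanding block 90 x 50 x 30 mm; origin under its middle
- offcut: bystander, loose: wood offcut 100 x 45 x 40 mm; origin under its middle
- brush: bystander, loose: brush about 180 mm long, lying; lies along its x axis
- jar: bystander, loose: glass jar 70 mm wide, 110 mm tall; origin under its middle
- tin: bystander, loose: metal tin 84 mm wide, 100 mm tall; origin under its middle
- mallet: bystander, loose: wooden mallet lying on its side, 250 mm long, head 70 mm thick; origin under the free face of the head, handle towards +x

How it is judged:
By the outcome, as a careful person would: the job done as asked, in the order asked, and still so for the second after the job is handed in, with the robot touching nothing.
It also fails if it takes over 72 s, if anything falls off the work surface, if the arm or the gripper's body presses on something with over 40 N, if the wrist force passes 120 N, or if a joint passes its speed limit or range.

## Robot

A 6-joint arm with a two-finger parallel gripper is mounted at the origin on the work surface. World frame = base frame: x ahead of the robot, y to its left, z up, the work surface at z = 0. Lengths are in m, angles in rad, forces in N, time in s.
With the tool pointing down it reaches from about 0.35 to 0.925 m from the base axis. Payload 6.4 kg.
Tool frame: the origin (TCP) lies at the very end of the fingers, on their centre line; the grasp point (between the pads) lies 19 mm behind it; z points along the fingers, x is the direction in which the jaws open and shut, and the axes are right-handed (so a half turn about z gives the same grasp; the last joint's range is limited). The gripper opens to 94 mm and grips with 3 to 60 N. Pads are 16 mm wide; open, the fingers measure 119 mm over their backs; the gripper's body (75 mm by 177 mm) begins 78 mm behind the grasp point.
Start: joints at [-1.298, 0.245, 1.558, -0, 1.339, -0.174], TCP at [0.281, -0.586, 0.205] pointing down, gripper open.
Joint ranges: [-3.13, 3.13], [-1.02, 2.26], [0.13, 2.54], [-0.95, 4.09], [0.21, 2.88], [-2.74, 2.74]. Speed limits (rad/s): [2.57, 2.57, 3.14, 3.14, 3.14, 3.14].

## Interface

Orientations are given as a rotation vector (axis times angle).
In Python, from bench import bot gives the robot as it stands.
- The arm moves only by the shell command python3 -m jog 'ROWS' [OPENING] [FORCE]. ROWS is JSON, a list of rows, each a list of 6 numbers: the shift along the tool's x, y, z in mm, then the turn, a rotation vector about the tool's x, y, z in degrees. In form: [[x, y, z, wx, wy, wz], ...]. A call has 1 to 12 rows; each row is the pose to reach, as a shift and turn from the pose commanded when the call began, along the tool's axes at that moment; what a row does not reach only later rows make up. A row lasts 1/12 s, in which the tool goes at most 41.7 mm and 7.16 degrees, less where a joint would pass 70% of its speed; a pose out of reach is approached as far as the arm can. A call with a gripper value outside its range is refused whole. OPENING is the opening in per cent of the stroke, from 0 (shut) to 100 (fully open), set as the call begins (- or left out, the last holds). The fingers move at their own pace and stop on an object; FORCE is the grip in N (left out, the last holds). Time passes only in rows, so rows that repeat a pose let the fingers close. It gives the time, the measured TCP pose, the force and the opening at its end, in the units of the state.
- bot.read_state(): the state, without advancing time (a new reading comes with each control period).
- bot.grab_frame(name): name is "side" or "top" or "wrist"; returns (picture, depth): 384x512x3 uint8, red, green, blue; 384x512 float32, m along the optical axis (not along the pixel's ray), 0 where there is no reading.
- bot.camera_model(name): a dict with "fovy" (degrees; the focal length in pixels is half the picture's height over the tangent of half this angle, whatever the lens; pixels are square), "cx", "cy" (the principal point, pixels), "rvec" (rotation vector, rad) and "tvec" (3), from world to camera coordinates, as OpenCV has them. Camera axes: x right, y down, z forward; pixel columns grow to the right and rows downward; lengths in m; the calibration is good to about 2 mm. A picture is of the moment at which its call begins: read the wrist's pose just before it. camera_model takes no time and is no camera call; for the wrist camera it gives the pose at the moment of the call.
- bot.close_job(): hands the job in, once; it reports no verdict.
The state is a dict: "time": time; "joint_pos": joint angles; "qd": joint speeds; "effort": joint torques, N m; "tool_pos": TCP position; "orientation": TCP orientation; "force": force on the tool from outside, world axes, zero at the start; "ft_torque": the same for the moment, N m; "width": opening from 0.0 (shut) to 1.0 (fully open).
Only numpy, scipy, OpenCV 4.12 (cv2) and the standard library are available. Lean on these libraries where they do the work, as an engineer would, in place of code of your own. Each camera call takes 0.05 s, during which the arm holds its last target.

## Working session

There is one attempt and no reset: what is moved stays moved. The work goes in short steps, Python scripts to look and compute and a shell command to move; the robot and the scene stay as the last step left them, time stands still between calls to the robot, and variables do not carry over. Pictures are saved under pics/ and viewed, and the job is handed in when it is done.

```bash
ls; mkdir -p pics; cat > h.py <<'E'
import numpy as np,cv2
from bench import bot
from scipy.spatial.transform import Rotation as R
def cam(n):
    m=bot.camera_model(n); f=192/np.tan(np.radians(m['fovy'])/2)
    Rm=R.from_rotvec(m['rvec']).as_matrix(); return m,f,Rm,np.array(m['tvec'])
def snap(n,fn,save=True):
    m=cam(n)
    p,d=bot.grab_frame(n); np.savez('pics/'+fn+'.npz',p=p,d=d,f=m[1],R=m[2],t=m[3],c=[m[0]['cx'],m[0]['cy']])
    cv2.imwrite('pics/'+fn+'.png',p[:,:,::-1])
def w(fn,u,v,z=None):
    D=np.load('pics/'+fn+'.npz'); r=np.array([(u-D['c'][0])/D['f'],(v-D['c'][1])/D['f'],1])
    o=-D['R'].T@D['t']; dr=D['R'].T@r
    if z is None: return o+dr*D['d'][int(round(v)),int(round(u))]
    return o+dr*(z-o[2])/dr[2]
def proj(fn,P):
    D=np.load('pics/'+fn+'.npz'); q=D['R']@np.array(P)+D['t']; return q[:2]/q[2]*D['f']+D['c']
def crop(fn,x0,y0,x1,y1,k,out):
    p=np.load('pics/'+fn+'.npz')['p'][y0:y1,x0:x1,::-1]
    cv2.imwrite('pics/'+out+'.png',cv2.resize(p,None,fx=k,fy=k,interpolation=cv2.INTER_CUBIC))
def st():
    s=bot.read_state(); print({k:np.round(v,4).tolist() for k,v in s.items()}); return s
E
python3 - <<'E'
from h import *
s=st(); snap('top','t0'); snap('side','s0')
for n in('top','side'):
    m,f,Rm,t=cam(n); print(m,-Rm.T@t)
print(R.from_rotvec(s['orientation']).as_matrix())
E
```

```text
pics
{'time': 0.0, 'joint_pos': [-1.2981, 0.2458, 1.559, -0.0, 1.3387, -0.1741], 'qd': [0.0027, -0.0006, 0.001, 0.001, 0.0, -0.001], 'effort': [0.0012, -41.5826, -31.4601, 0.0686, 0.0332, -0.0001], 'tool_pos': [0.2807, -0.5856, 0.2044], 'orientation': [-2.6573, 1.6734, 0.0022], 'force': [-0.2718, -0.4609, -0.0976], 'ft_torque': [-0.0145, -0.0061, -0.034], 'width': 0.9993}
{'fovy': 50.464174125321314, 'cx': 261.5528330000634, 'cy': 188.9287362117967, 'rvec': array([ 2.13781685, -2.15704289,  0.15392519]), 'tvec': array([0.02181401, 0.53897465, 1.18148027])} [0.36549737 0.01812038 1.24617353]
{'fovy': 42.329166717304375, 'cx': 258.32067678228344, 'cy': 195.77061666081224, 'rvec': array([ 2.23010208, -0.92126989,  0.3476986 ]), 'tvec': array([-0.37473503,  0.30938385,  1.43951588])} [-0.25610821 -0.82028389  1.25295395]
[[ 4.32086260e-01 -9.01832129e-01 -5.24786589e-04]
 [-9.01830367e-01 -4.32086468e-01  1.80904341e-03]
 [-1.85820665e-03 -3.08394317e-04 -9.99998226e-01]]
```

View pics/t0.png

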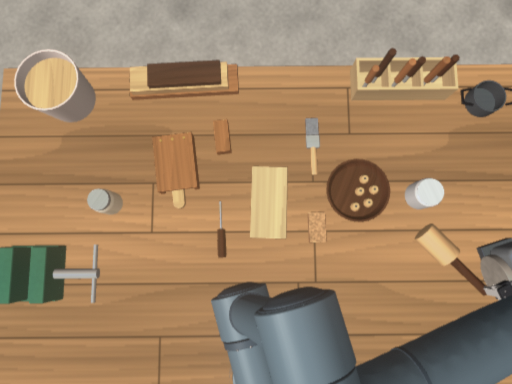

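View pics/s0.png

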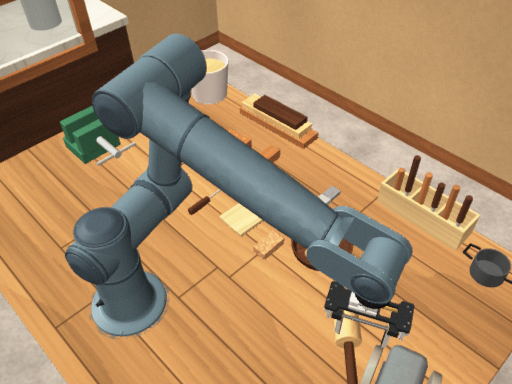

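```bash
python3 - <<'E'
from h import *
for n,u,v,z in [('rackbl',156,137,.05),('rackbr',192,132,.05),('rackfr',198,187,.05),('rackfl',159,193,.05),('pad tip',179,208,.02),('bowl',358,190,.04),('bd',251,167,.015),('bd',287,167,.015),('bd',286,239,.015),('bd',250,238,.015)]:
    print(n,w('t0',u,v,z).round(4),w('t0',u,v).round(4))
crop('t0',130,110,300,260,4.5,'c0'); crop('t0',310,140,410,240,6,'c1')
E
```

```text
rackbl [0.6989 0.3345 0.05  ] [0.7    0.3355 0.0462]
rackbr [0.7135 0.226  0.05  ] [ 0.7286  0.235  -0.0018]
rackfr [0.545  0.2056 0.05  ] [0.5489 0.2097 0.0238]
rackfl [0.528  0.3209 0.05  ] [0.5342 0.3324 0.0046]
pad tip [0.4859 0.2668 0.02  ] [0.4876 0.2704 0.0026]
bowl [ 0.5331 -0.2713  0.04  ] [ 0.5342 -0.2731  0.0325]
bd [0.611  0.0488 0.015 ] [6.139e-01 4.920e-02 2.000e-04]
bd [ 0.61   -0.0619  0.015 ] [ 0.6106 -0.0621  0.0119]
bd [ 0.3901 -0.055   0.015 ] [ 0.3904 -0.056  -0.0008]
bd [0.3941 0.053  0.015 ] [0.3944 0.0533 0.0016]
```

View pics/c0.png

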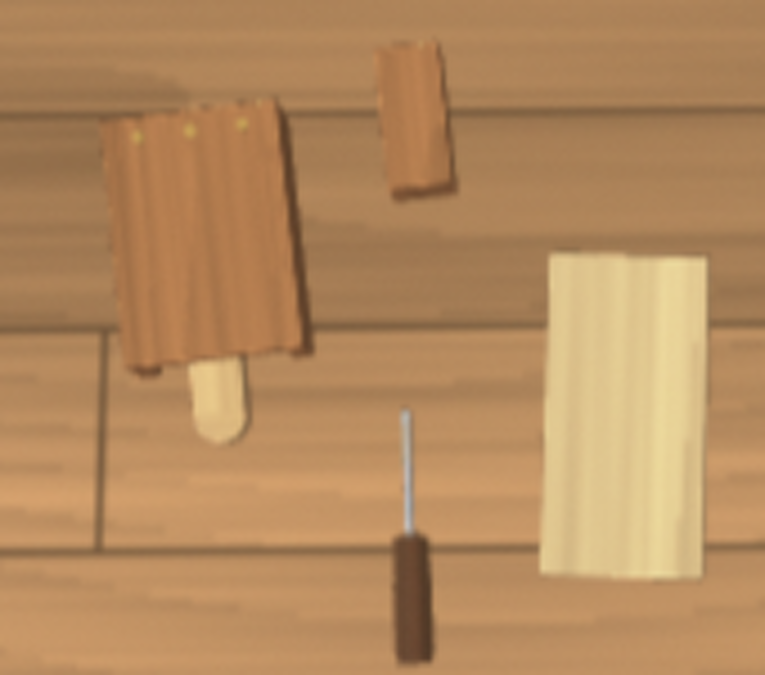

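View pics/c1.png

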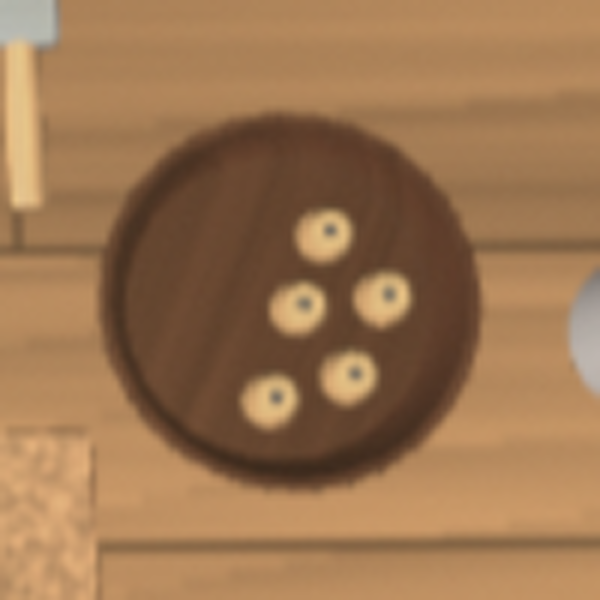

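```bash
python3 - <<'E'
from h import *
c=lambda a,b:(130+a/4.5,110+b/4.5)
for n,p,z in [('tip',c(220,444),.02),('bl',c(103,120),.05),('br',c(278,100),.05),('fr',c(302,348),.05),('fl',c(122,370),.05),('mouthmid',c(216.5,362),.02),('blade l',c(194,415),.02),('blade r',c(248,408),.02),('gtip',c(405,410),.005),('gend',c(413,660),.02),('brushend',(314,174),.01),
 ('b',c(551,255),.015),('b',c(706,257),.015),('b',c(702,576),.015),('b',c(541,573),.015)]:
    print(n,w('t0',*p,z).round(4))
k=lambda a,b:(310+a/6,140+b/6)
bc=w('t0',*k(290,300),.042);print('bowl',bc.round(4), w('t0',*k(101,300),.042).round(4),w('t0',*k(480,300),.042).round(4),w('t0',*k(290,112),.042).round(4),w('t0',*k(290,490),.042).round(4))
for a in [(324,236),(298,308),(383,299),(349,378),(270,402)]:
    b=w('t0',*k(*a),.034); print('bead',b.round(4),((b-bc)[:2]*1000).round(1))
E
```

```text
tip [0.4838 0.2671 0.02  ]
bl [0.7   0.344 0.05 ]
br [0.7128 0.2266 0.05  ]
fr [0.544  0.2082 0.05  ]
fl [0.5304 0.3265 0.05  ]
mouthmid [0.5394 0.2706 0.02  ]
blade l [0.5036 0.285  0.02  ]
blade r [0.508  0.2488 0.02  ]
gtip [0.5074 0.1446 0.005 ]
gend [0.3397 0.1369 0.02  ]
brushend [ 0.5883 -0.1451  0.01  ]
b [0.612  0.0444 0.015 ]
b [ 0.6096 -0.0616  0.015 ]
b [ 0.3931 -0.0551  0.015 ]
b [0.3961 0.0523 0.015 ]
bowl [ 0.5328 -0.2718  0.042 ] [ 0.5337 -0.1778  0.042 ] [ 0.532  -0.3663  0.042 ] [ 0.6283 -0.2759  0.042 ] [ 0.4385 -0.2678  0.042 ]
bead [ 0.5663 -0.2922  0.034 ] [ 33.4 -20.4]
bead [ 0.5299 -0.2776  0.034 ] [-3.  -5.8]
bead [ 0.534  -0.3203  0.034 ] [  1.2 -48.5]
bead [ 0.4944 -0.3015  0.034 ] [-38.4 -29.7]
bead [ 0.4828 -0.2616  0.034 ] [-50.1  10.2]
```

```bash
cat >> h.py <<'E'
def Rt(zdir,xdir):
    z=np.array(zdir,float);z/=np.linalg.norm(z);x=np.array(xdir,float);x-=z*(x@z);x/=np.linalg.norm(x)
    return np.stack([x,np.cross(z,x),z],1)
def go(pos,Rg=None,grasp=False):
    s=bot.read_state();R0=R.from_rotvec(s['orientation']).as_matrix()
    if Rg is None: Rg=R0
    pos=np.array(pos,float)
    if grasp: pos=pos+Rg[:,2]*.019
    d=R0.T@(pos-s['tool_pos'])*1000; rv=np.degrees(R.from_matrix(R0.T@Rg).as_rotvec())
    print('row',d.round(1).tolist(),rv.round(1).tolist(),'dist',np.linalg.norm(d).round(),'ang',np.linalg.norm(rv).round(1))
def yaw(a): return np.array([np.cos(np.radians(a)),np.sin(np.radians(a)),0])
E
python3 - <<'E'
from h import *
go([.509,.2685,.2],Rt([0,0,-1],yaw(-84.5)))
E
```

```text
row [-671.7, -575.0, 5.8] [0.0, 0.1, 20.1] dist 884.0 ang 20.1
```

```bash
python3 -m jog '[[-31,-26,0,0,0,0],[-62,-53,0,0,0,1],[-93,-79,0,0,0,3],[-124,-106,0,0,0,5],[-155,-132,0,0,0,7],[-186,-159,0,0,0,9],[-217,-185,0,0,0,11],[-248,-212,0,0,0,13],[-279,-238,0,0,0,15],[-310,-265,0,0,0,17],[-341,-291,0,0,0,19],[-372,-318,0,0,0,20]]' 65 40
python3 - <<'E'
from h import *
st();go([.509,.2685,.15],Rt([0,0,-1],yaw(-84.5)))
E
```

```text
time: 1.1
tool_pos: [0.4067, -0.1113, 0.2053]
orientation: [-2.325, 2.113, -0.0]
force: [1.8, -0.3, 0.5]
width: 0.65
{'time': 1.1, 'joint_pos': [-0.5376, -0.3286, 2.1135, -0.0, 1.3565, 0.9376], 'qd': [1.1555, -0.0547, 0.0363, 0.0016, 0.0066, 1.3315], 'effort': [-6.1593, -18.8455, -30.969, -0.0103, 0.1168, -1.0518], 'tool_pos': [0.4067, -0.1113, 0.2053], 'orientation': [-2.3251, 2.1127, -0.0003], 'force': [1.8074, -0.3157, 0.5136], 'ft_torque': [0.0535, 0.0086, 0.0425], 'width': 0.6502}
row [-368.3, -138.1, 55.3] [-0.0, -0.0, -0.0] dist 397.0 ang 0.0
```

```bash
python3 -m jog '[[-37,-14,0,0,0,0],[-74,-28,0,0,0,0],[-111,-42,0,0,0,0],[-148,-56,5,0,0,0],[-185,-70,10,0,0,0],[-222,-84,18,0,0,0],[-259,-98,28,0,0,0],[-296,-112,38,0,0,0],[-330,-124,46,0,0,0],[-352,-132,52,0,0,0],[-365,-137,55,0,0,0],[-368,-138,55,0,0,0]]' 65 40
python3 - <<'E'
from h import *
st();snap('wrist','w1')
E
```

```text
time: 2.1
tool_pos: [0.5075, 0.2682, 0.1489]
orientation: [2.329, -2.106, -0.002]
force: [0.1, -1.4, -0.6]
width: 0.648
{'time': 2.1, 'joint_pos': [0.2886, 0.1286, 1.7994, 0.0003, 1.2161, 1.7588], 'qd': [0.0199, 0.0159, -0.0403, -0.0143, 0.0242, 0.0358], 'effort': [0.5458, -34.8319, -30.348, 0.082, -0.1809, 0.0784], 'tool_pos': [0.5075, 0.2682, 0.1489], 'orientation': [2.3287, -2.1058, -0.0025], 'force': [0.0811, -1.4094, -0.6003], 'ft_torque': [0.0167, -0.0074, -0.0001], 'width': 0.6483}
```

View pics/w1.png

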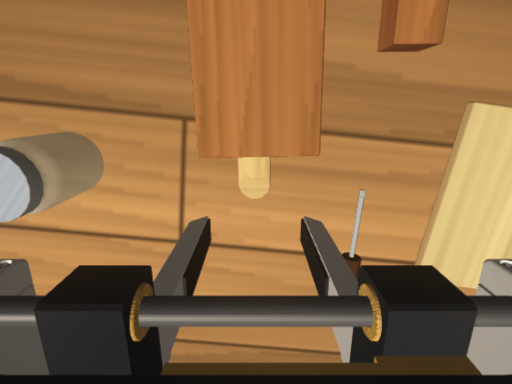

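```bash
python3 - <<'E'
from h import *
for u,v in [(254,198),(239,165),(270,165),(239,180),(270,180)]: print(w('w1',u,v,.02).round(4))
for u,v in [(199,157),(320,155)]: print(w('w1',u,v,.05).round(4))
go([.509,.2685,.004],Rt([0,0,-1],yaw(-84.5)))
E
```

```text
[0.4895 0.2682 0.02  ]
[0.5255 0.2883 0.02  ]
[0.5289 0.2546 0.02  ]
[0.5087 0.2868 0.02  ]
[0.5121 0.2527 0.02  ]
[0.5355 0.3267 0.05  ]
[0.5493 0.2093 0.05  ]
row [-0.9, -1.5, 145.5] [0.1, -0.0, 0.2] dist 146.0 ang 0.2
```

```bash
python3 -m jog '[[-2,-2,30,0,0,0],[-2,-2,60,0,0,0],[-2,-2,90,0,0,0],[-2,-2,115,0,0,0],[-2,-2,132,0,0,0],[-2,-2,142,0,0,0],[-2,-2,145,0,0,0],[-2,-2,145,0,0,0]]' 65 40
python3 -m jog '[[0,0,0,0,0,0],[0,0,0,0,0,0],[0,0,0,0,0,0],[0,0,0,0,0,0],[0,0,0,0,0,0],[0,0,0,0,0,0]]' 0 40
python3 - <<'E'
from h import *
st()
E
```

```text
time: 2.82
tool_pos: [0.5102, 0.2679, 0.0055]
orientation: [2.326, -2.111, -0.0]
force: [0.5, 0.3, -0.1]
width: 0.652
time: 3.32
tool_pos: [0.5108, 0.2688, 0.0064]
orientation: [-2.326, 2.11, -0.001]
force: [-0.0, 0.1, 5.5]
width: 0.383
{'time': 3.3167, 'joint_pos': [0.2881, 0.3398, 1.8475, 0.0001, 0.953, 1.7611], 'qd': [0.0011, 0.0011, -0.0023, 0.0004, 0.0024, 0.0011], 'effort': [-0.1252, -36.4196, -23.5765, -0.0576, -0.3257, -0.036], 'tool_pos': [0.5108, 0.2688, 0.0064], 'orientation': [-2.3264, 2.1095, -0.0009], 'force': [-0.0, 0.0823, 5.5178], 'ft_torque': [0.0233, 0.2232, 0.0305], 'width': 0.3832}
```

```bash
python3 -m jog '[[0,4,-1,0,0,0],[0,12,-2,0,0,0],[0,24,-2,0,0,0],[0,40,-2,0,0,0],[0,58,-2,0,0,0],[0,76,-2,0,0,0],[0,94,-2,0,0,0],[0,112,-2,0,0,0],[0,130,-2,0,0,0],[0,148,-2,0,0,0],[0,164,-2,0,0,0],[0,176,-2,0,0,0]]'
python3 -m jog '[[0,5,0,0,0,0],[0,9,0,0,0,0],[0,9,1,0,0,0],[0,9,1,0,0,0]]'
python3 - <<'E'
from h import *
st();snap('top','t1')
crop('t1',130,110,300,260,4.5,'c2')
E
```

```text
time: 4.32
tool_pos: [0.3325, 0.2509, 0.0068]
orientation: [2.327, -2.109, -0.001]
force: [0.2, 0.3, -0.9]
width: 0.379
time: 4.65
tool_pos: [0.3261, 0.2506, 0.0065]
orientation: [2.327, -2.11, -0.0]
force: [-0.5, 0.1, -0.6]
width: 0.38
{'time': 4.65, 'joint_pos': [0.3777, -0.018, 2.2628, 0.0, 0.8968, 1.8508], 'qd': [-0.0077, 0.0106, -0.0113, -0.0044, -0.0116, 0.0004], 'effort': [0.154, -23.3535, -23.5705, -0.0, -0.0428, 0.0029], 'tool_pos': [0.3261, 0.2506, 0.0065], 'orientation': [2.3273, -2.1103, -0.0001], 'force': [-0.5449, 0.0518, -0.6142], 'ft_torque': [0.0321, 0.0204, -0.0088], 'width': 0.3804}
```

View pics/c2.png

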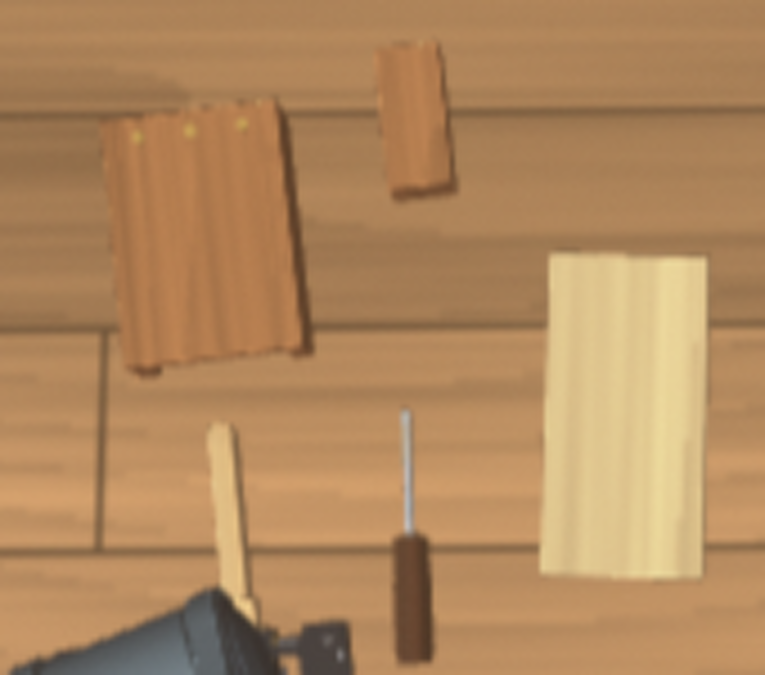

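```bash
python3 -m jog '[[0,0,1,0,0,0],[0,0,2,0,0,0],[0,0,2,0,0,0]]'
python3 -m jog '[[0,0,0,0,0,0],[0,0,0,0,0,0],[0,0,-2,0,0,0],[0,0,-15,0,0,0],[0,0,-40,0,0,0],[0,0,-70,0,0,0],[0,0,-90,0,0,0],[0,0,-90,0,0,0]]' 65
python3 - <<'E'
from h import *
c=lambda a,b:(130+a/4.5,110+b/4.5)
e=w('t1',*c(221,424),.02);l=w('t1',*c(216,500),.02);r=w('t1',*c(239,498),.02);print(e,l,r)
l=w('t1',*c(221,565),.02);r=w('t1',*c(247,563),.02);print(l,r)
st()
E
```

```text
time: 4.95
tool_pos: [0.3268, 0.2507, 0.0063]
orientation: [2.326, -2.109, -0.001]
force: [-10.1, -5.1, 23.3]
width: 0.376
time: 5.62
tool_pos: [0.3293, 0.2518, 0.0988]
orientation: [-2.321, 2.105, -0.006]
force: [0.5, -0.3, -0.2]
width: 0.649
[0.49732799 0.26671344 0.02      ] [0.44632234 0.26904012 0.02      ] [0.4475201  0.25369749 0.02      ]
[0.40311854 0.26484155 0.02      ] [0.40428598 0.2475806  0.02      ]
{'time': 5.6167, 'joint_pos': [0.3777, -0.2114, 2.2283, 0.0, 1.1157, 1.8508], 'qd': [-0.0024, 0.0543, 0.0442, 0.0002, -0.0599, 0.0011], 'effort': [0.4023, -19.737, -26.7301, 0.0013, 0.3705, 0.0005], 'tool_pos': [0.3293, 0.2518, 0.0988], 'orientation': [-2.3213, 2.105, -0.0061], 'force': [0.4623, -0.2561, -0.2066], 'ft_torque': [-0.0208, 0.0042, 0.0114], 'width': 0.6491}
```

```bash
python3 - <<'E'
from h import *
p=yaw(6); t=np.radians(40); z=-p*np.sin(t)+np.array([0,0,-np.cos(t)])
Rg=Rt(z,yaw(-84)); T=np.array([.411,.257,.009])
go(T-z*.09,Rg); go(T,Rg)
E
```

```text
row [2.4, -139.5, 22.0] [-40.5, 0.3, -0.3] dist 141.0 ang 40.5
row [3.0, -81.0, 90.5] [-40.5, 0.3, -0.3] dist 121.0 ang 40.5
```

```bash
python3 -m jog '[[0,-20,0,-7,0,0],[0,-45,0,-14,0,0],[1,-70,0,-21,0,0],[2,-95,5,-28,0,0],[2,-120,12,-35,0,0],[2,-135,19,-40,0,0],[2,-139,22,-40,0,0],[2,-139,22,-40,0,0]]' 50 60
python3 - <<'E'
from h import *
st();snap('wrist','w2')
p=yaw(6); t=np.radians(40); z=-p*np.sin(t)+np.array([0,0,-np.cos(t)])
Rg=Rt(z,yaw(-84)); T=np.array([.411,.257,.009])
go(T,Rg)
E
```

```text
time: 6.28
tool_pos: [0.464, 0.2613, 0.0686]
orientation: [1.887, -1.714, -0.628]
force: [-1.2, -0.7, 0.0]
width: 0.502
{'time': 6.2833, 'joint_pos': [0.2476, 0.5875, 1.5048, 0.0982, 1.7461, 1.7043], 'qd': [0.0218, -0.1192, 0.0527, 0.0041, 0.0113, -0.0003], 'effort': [-1.0604, -45.9576, -26.6284, 0.1717, 1.3475, -0.0192], 'tool_pos': [0.464, 0.2613, 0.0686], 'orientation': [1.8871, -1.7138, -0.6275], 'force': [-1.1654, -0.7498, 0.0068], 'ft_torque': [0.103, -0.2571, -0.0202], 'width': 0.5025}
row [-0.4, 0.6, 81.2] [0.1, 0.2, -0.3] dist 81.0 ang 0.4
```

View pics/w2.png

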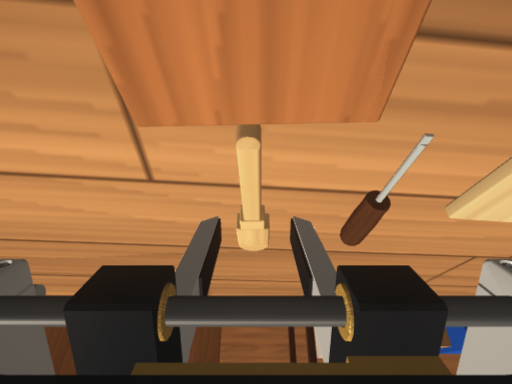

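```bash
python3 -m jog '[[0,0,12,0,0,0],[0,0,30,0,0,0],[0,0,48,0,0,0],[0,0,62,0,0,0],[0,0,72,0,0,0],[0,0,78,0,0,0],[0,0,80,0,0,0],[0,0,80,0,0,0],[0,0,80,0,0,0]]' 50 60
python3 -m jog '[[0,0,0,0,0,0],[0,0,0,0,0,0],[0,0,0,0,0,0],[0,0,0,0,0,0],[0,0,0,0,0,0],[0,0,0,0,0,0]]' 0 60
python3 - <<'E'
from h import *
st();snap('top','t2');crop('t2',130,110,300,260,4.5,'c3');snap('wrist','w3')
E
```

```text
time: 7.08
tool_pos: [0.4141, 0.2573, 0.0117]
orientation: [1.893, -1.717, -0.624]
force: [-0.0, -0.5, -0.6]
width: 0.499
time: 7.58
tool_pos: [0.4136, 0.2572, 0.0113]
orientation: [1.892, -1.716, -0.625]
force: [0.1, 1.1, 0.1]
width: 0.185
{'time': 7.5833, 'joint_pos': [0.2607, 0.5842, 1.6387, 0.1048, 1.6097, 1.7003], 'qd': [-0.0003, -0.0005, -0.0004, -0.0023, -0.0008, 0.0008], 'effort': [-0.1448, -45.2265, -22.2693, 0.0407, 1.4025, -0.0226], 'tool_pos': [0.4136, 0.2572, 0.0113], 'orientation': [1.8922, -1.716, -0.6245], 'force': [0.0964, 1.1125, 0.0516], 'ft_torque': [0.1154, -0.2312, -0.1103], 'width': 0.1849}
```

View pics/c3.png

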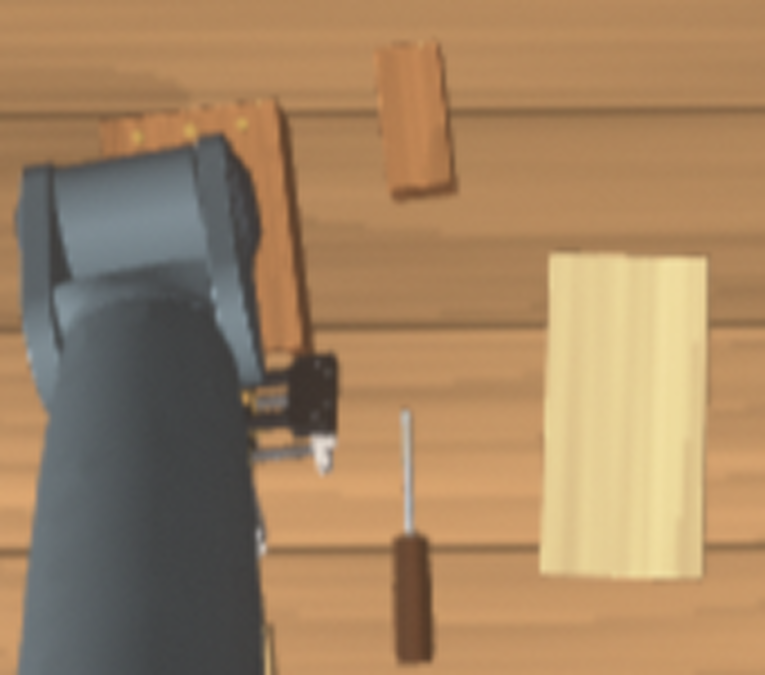

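View pics/w3.png

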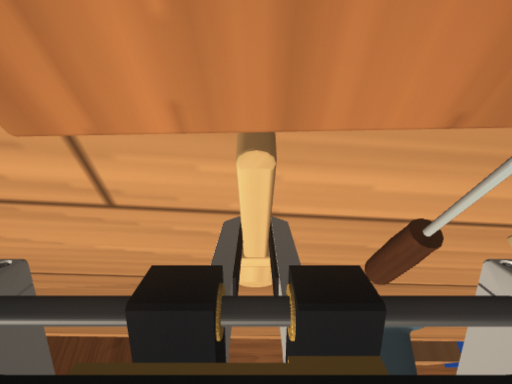

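```bash
python3 -m jog '[[0,0,0,0,0,0],[0,0,0,0,0,0],[0,-1,1,0,0,0],[0,-2,3,0,0,0],[0,-2,3,0,0,0],[0,-2,3,0,0,0]]' 35 60
python3 -m jog '[[0,0,0,0,0,0],[0,0,0,0,0,0],[0,0,0,0,0,0],[0,0,0,0,0,0],[0,0,0,0,0,0]]' 0 60
python3 - <<'E'
from h import *
p=yaw(6); t=np.radians(40); z=-p*np.sin(t)+np.array([0,0,-np.cos(t)])
s=st();P=s['tool_pos']; 
go(P+[-.0,-.02,.16])
E
```

```text
time: 8.18
tool_pos: [0.4127, 0.257, 0.0073]
orientation: [1.891, -1.715, -0.625]
force: [0.3, 0.0, 0.3]
width: 0.351
time: 8.6
tool_pos: [0.413, 0.2571, 0.0076]
orientation: [1.892, -1.716, -0.624]
force: [-0.8, 0.6, 0.9]
width: 0.185
{'time': 8.6, 'joint_pos': [0.2609, 0.5896, 1.6393, 0.1046, 1.604, 1.6997], 'qd': [0.0024, -0.0001, -0.0005, 0.0012, -0.0015, -0.0003], 'effort': [-0.0165, -45.6826, -22.5351, 0.1981, 1.4163, -0.0102], 'tool_pos': [0.413, 0.2571, 0.0076], 'orientation': [1.8922, -1.7156, -0.6243], 'force': [-0.7664, 0.6088, 0.941], 'ft_torque': [0.0156, -0.3305, 0.0024], 'width': 0.1851}
row [19.9, 104.3, -121.3] [0.0, 0.0, 0.0] dist 161.0 ang 0.0
```

```bash
cat > kin.py <<'E'
import numpy as np
from scipy.spatial.transform import Rotation as R
from scipy.optimize import least_squares
rz=lambda a:R.from_rotvec([0,0,a]).as_matrix()
ry=lambda a:R.from_rotvec([0,a,0]).as_matrix()
def fk(q,k):
    # links along local z at zero; pitch about y
    r0,z0,L2,L3,e3,L6,lat,q6o,latw=k
    T=rz(q[0]);p=T@np.array([r0,lat,z0])
    T=T@ry(q[1]);p=p+T@[0,0,L2]
    T=T@ry(q[2]);p=p+T@np.array([e3,0,0]);
    T=T@rz(q[3]);p=p+T@np.array([0,latw,L3])
    T=T@ry(q[4]);p=p+T@[0,0,L6]
    T=T@rz(q[5]+q6o)
    return p,T
D=[([-1.2981,.2458,1.559,0,1.3387,-.1741],[.2807,-.5856,.2044],[-2.6573,1.6734,.0022]),
([-.5376,-.3286,2.1135,0,1.3565,.9376],[.4067,-.1113,.2053],[-2.3251,2.1127,-.0003]),
([.2886,.1286,1.7994,.0003,1.2161,1.7588],[.5075,.2682,.1489],[2.3287,-2.1058,-.0025]),
([.2881,.3398,1.8475,.0001,.953,1.7611],[.5108,.2688,.0064],[-2.3264,2.1095,-.0009]),
([.3777,-.018,2.2628,0,.8968,1.8508],[.3261,.2506,.0065],[2.3273,-2.1103,-.0001]),
([.3777,-.2114,2.2283,0,1.1157,1.8508],[.3293,.2518,.0988],[-2.3213,2.105,-.0061]),
([.2476,.5875,1.5048,.0982,1.7461,1.7043],[.464,.2613,.0686],[1.8871,-1.7138,-.6275]),
([.2609,.5896,1.6393,.1046,1.604,1.6997],[.413,.2571,.0076],[1.8922,-1.7156,-.6243])]
def res(k,sgn=1):
    o=[]
    for q,p,rv in D:
        P,T=fk(q,k);o+=list((P-p)*1);o+=list(.2*(R.from_rotvec(rv).as_matrix()-T).ravel())
    return np.array(o)
best=None
for q6o in np.arange(-3,3.1,1.5):
    s=least_squares(res,[0,.3,.4,.4,0,.3,.1,q6o,0])
    if best is None or s.cost<best.cost:best=s
K=best.x
if __name__=='__main__': print(K.round(4),np.abs(best.fun).max())
lo=np.array([-3.13,-1.02,.13,-.95,.21,-2.74]);hi=np.array([3.13,2.26,2.54,4.09,2.88,2.74])
def ik(p,T,q0=None):
    best=None
    rng=np.random.default_rng(0)
    seeds=[q0] if q0 is not None else [rng.uniform(lo,hi) for _ in range(25)]
    f=lambda q:(lambda a:np.r_[a[0]-p,.3*(a[1]-T).ravel()])(fk(q,K))
    for s in seeds:
        r=least_squares(f,np.clip(s,lo+1e-3,hi-1e-3),bounds=(lo,hi))
        if best is None or r.cost<best.cost:best=r
        if best.cost<1e-8:break
    return best.x,np.sqrt(2*best.cost)
E
python3 kin.py
```

```text
[-1.0000e-04  2.7350e-01  4.1990e-01  5.6890e-01  6.6200e-02  2.8000e-01
  1.1250e-01  3.1416e+00  1.0000e-04] 5.6967656000939115e-05
```

```bash
cat > st.py <<'E'
from h import *
import kin
bowl=np.array([.5328,-.2718])
BT=np.array([0,np.cos(np.radians(40)),np.sin(np.radians(40))]) # blade dir in tool
UT=np.array([0,np.sin(np.radians(40)),-np.cos(np.radians(40))]) # paddle up-normal in tool
REL=BT*.111+UT*.0024
def toolR(psi,steep):
    # paddle: z horizontal comp along psi; blade down, tip leaned: steep deg from horizontal (blade tip leans to -h)
    h=yaw(psi); a=np.radians(steep)
    b=-np.cos(a)*h-np.sin(a)*np.array([0,0,1.])   # blade dir, original b=-h when steep=0
    n=-np.sin(a)*h+np.cos(a)*np.array([0,0,1.])    # original up
    B=np.stack([BT,UT,np.cross(BT,UT)],1);W=np.stack([b,n,np.cross(b,n)],1)
    return W@B.T
E
python3 - <<'E'
from st import *
s=bot.read_state();print(np.abs(toolR(6,0)-R.from_rotvec(s['orientation']).as_matrix()).max())
print(np.r_[s['tool_pos']]+toolR(6,0)@REL)
for steep in (90,80,70):
  for psi in range(-180,180,30):
    T=toolR(psi,steep);o=[]
    q=None
    for dx,dy in [(0,0),(.05,0),(0,.05),(-.05,0),(0,-.05)]:
        tip=np.array([bowl[0]+dx,bowl[1]+dy,.013]);q,e=kin.ik(tip-T@REL,T,q);
        if dx==dy==0 and e>1e-3: q,e=kin.ik(tip-T@REL,T)
        o.append((e,np.minimum(q-kin.lo,kin.hi-q).min()));
        if dx==dy==0:q00=q.round(2)
    print(steep,psi,q00,'err %.4f margin %.2f'%(max(a for a,_ in o),min(b for _,b in o)))
E
```

```text
0.006911351530187251
[0.30263311 0.24546387 0.01002657]
90 -180 [-0.49  0.74  1.22 -0.4   1.96 -2.06] err 0.0000 margin 0.50
90 -150 [-0.38  0.62  1.4  -0.65  1.71 -2.36] err 0.0000 margin 0.26
90 -120 [-0.31  0.44  1.66 -0.87  1.38 -2.6 ] err 0.0000 margin 0.05
90 -90 [-0.27  0.26  1.9  -0.95  1.04 -2.74] err 0.0981 margin 0.00
90 -60 [-0.54 -0.08  2.2  -0.87  0.42  2.74] err 0.0585 margin 0.00
90 -30 [-0.75 -0.13  2.32  1.08  0.21  0.35] err 0.0208 margin 0.00
90 0 [-0.97 -0.04  2.24  1.17  0.76 -0.24] err 0.0000 margin 0.21
90 30 [-1.05  0.18  2.    0.97  1.19 -0.5 ] err 0.0000 margin 0.45
90 60 [-1.    0.4   1.72  0.75  1.53 -0.71] err 0.0000 margin 0.72
90 90 [-0.89  0.59  1.45  0.52  1.81 -0.96] err 0.0000 margin 0.98
90 120 [-0.76  0.73  1.25  0.24  2.01 -1.28] err 0.0000 margin 0.82
90 150 [-0.62  0.78  1.16 -0.09  2.07 -1.68] err 0.0000 margin 0.75
80 -180 [-0.53  0.6   1.37 -0.34  1.78 -2.06] err 0.0000 margin 0.58
80 -150 [-0.44  0.5   1.51 -0.56  1.57 -2.41] err 0.0000 margin 0.28
80 -120 [-0.4   0.36  1.71 -0.73  1.27 -2.72] err 0.0102 margin 0.00
80 -90 [-0.33  0.25  1.
[... 697 characters left out ...]
] err 0.0000 margin 0.20
70 -120 [-0.45  0.32  1.76 -0.63  1.17 -2.74] err 0.0536 margin 0.00
70 -90 [-0.59  0.15  1.88 -0.46  0.88  2.74] err 0.0664 margin 0.00
70 -60 [-0.59  0.09  1.98 -0.39  0.63  2.3 ] err 0.0000 margin 0.32
70 -30 [-0.69  0.05  2.03  0.16  0.55  1.29] err 0.0000 margin 0.33
70 0 [-0.78  0.08  2.    0.54  0.75  0.45] err 0.0000 margin 0.44
70 30 [-0.83  0.17  1.9   0.6   1.04 -0.09] err 0.0000 margin 0.54
70 60 [-0.83  0.28  1.77  0.52  1.31 -0.49] err 0.0000 margin 0.67
70 90 [-0.78  0.38  1.64  0.36  1.52 -0.88] err 0.0000 margin 0.79
70 120 [-0.72  0.45  1.54  0.16  1.65 -1.27] err 0.0000 margin 0.88
70 150 [-0.64  0.48  1.5  -0.06  1.68 -1.68] err 0.0000 margin 0.86
```

```bash
cat >> st.py <<'E'
dd=yaw(150);nn=yaw(60)
def tcp(a,m,z,T): return np.r_[bowl,0]+dd*a/1000-nn*m/1000+[0,0,z]-T@REL
E
python3 - <<'E'
from st import *
from scipy.spatial.transform import Slerp
s=bot.read_state();R0=R.from_rotvec(s['orientation']).as_matrix();p0=s['tool_pos']+np.array([0,0,.22])
T=toolR(60,90);p1=tcp(0,-44,.09,T);print(p0,p1)
q,e=kin.ik(p0,R0,np.array(s['joint_pos']));print(q.round(2),e)
sl=Slerp([0,1],R.from_matrix([R0,T]))
for t in np.linspace(0,1,11):
    TT=sl(t).as_matrix();P=p0+(p1-p0)*t;q,e=kin.ik(P,TT,q);print(q.round(2),round(e,4),'tip',(P+TT@REL).round(3))
go(s['tool_pos']+np.array([0,0,.22]))
E
```

```text
[0.41302504 0.25706653 0.22762657] [ 0.556      -0.23161642  0.201     ]
[0.26 0.29 1.58 0.11 1.96 1.74] 2.374518432327019e-10
[0.26 0.29 1.58 0.11 1.96 1.74] 0.0 tip [0.303 0.246 0.23 ]
[0.18 0.18 1.67 0.06 1.84 1.55] 0.0 tip [0.319 0.19  0.211]
[0.08 0.08 1.76 0.04 1.72 1.36] 0.0 tip [0.338 0.135 0.192]
[-0.04 -0.01  1.83  0.05  1.61  1.14] 0.0 tip [0.359 0.082 0.173]
[-0.17 -0.08  1.9   0.11  1.51  0.91] 0.0 tip [0.383 0.031 0.156]
[-0.32 -0.13  1.94  0.19  1.43  0.65] 0.0 tip [ 0.409 -0.018  0.139]
[-0.48 -0.13  1.96  0.31  1.39  0.37] 0.0 tip [ 0.436 -0.065  0.124]
[-0.62 -0.08  1.95  0.44  1.38  0.09] 0.0 tip [ 0.465 -0.11   0.112]
[-0.75  0.    1.91  0.57  1.42 -0.17] 0.0 tip [ 0.495 -0.153  0.102]
[-0.86  0.13  1.84  0.68  1.49 -0.4 ] 0.0 tip [ 0.525 -0.194  0.094]
[-0.93  0.27  1.73  0.78  1.58 -0.58] 0.0 tip [ 0.555 -0.234  0.09 ]
row [-0.0, 141.4, -168.5] [0.0, 0.0, 0.0] dist 220.0 ang 0.0
```

Smooth path. Lift first.

```bash
python3 -m jog '[[0,3,-4,0,0,0],[0,12,-14,0,0,0],[0,27,-32,0,0,0],[0,47,-56,0,0,0],[0,67,-80,0,0,0],[0,87,-104,0,0,0],[0,107,-128,0,0,0],[0,122,-146,0,0,0],[0,134,-160,0,0,0],[0,141,-168,0,0,0],[0,141,-168,0,0,0]]'
python3 - <<'E'
from st import *
s=st();T=toolR(60,90);p1=tcp(0,-44,.10,T)
go(p1,T); snap('wrist','w4')
# interpolated rows
E
```

```text
time: 9.52
tool_pos: [0.4141, 0.2574, 0.2299]
orientation: [1.897, -1.719, -0.621]
force: [0.0, -0.0, -0.7]
width: 0.186
{'time': 9.5167, 'joint_pos': [0.261, 0.2868, 1.5828, 0.1129, 1.9555, 1.7387], 'qd': [-0.0011, 0.0436, 0.0425, -0.0033, -0.0403, -0.0045], 'effort': [0.063, -41.1247, -28.8586, 0.2629, 1.7469, 0.0072], 'tool_pos': [0.4141, 0.2574, 0.2299], 'orientation': [1.8967, -1.7189, -0.6212], 'force': [0.0133, -0.0479, -0.7293], 'ft_torque': [0.0218, -0.4698, -0.0147], 'width': 0.1855}
row [500.6, -83.7, -45.5] [82.2, -5.3, -59.7] dist 510.0 ang 101.8
```

View pics/w4.png

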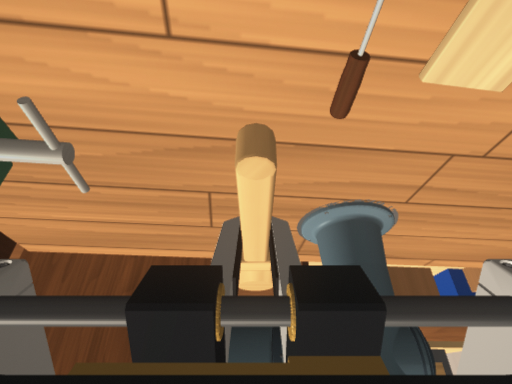

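```bash
python3 -m jog '[[16,-3,-2,3,0,-2],[47,-8,-4,8,0,-6],[78,-13,-7,13,-1,-9],[110,-18,-10,18,-1,-13],[141,-23,-13,23,-1,-17],[172,-29,-16,28,-2,-21],[203,-34,-18,33,-2,-24],[235,-39,-21,39,-2,-28],[266,-44,-24,44,-3,-32],[297,-49,-27,49,-3,-35],[329,-55,-30,54,-3,-39],[360,-60,-33,59,-4,-43]]'
python3 - <<'E'
from st import *
s=st();T=toolR(60,90);go(tcp(0,-44,.09,T),T)
E
```

```text
time: 10.57
tool_pos: [0.5142, -0.0955, 0.2128]
orientation: [-2.456, 1.044, -0.023]
force: [1.0, 0.5, -1.6]
width: 0.183
{'time': 10.5667, 'joint_pos': [-0.6541, -0.0735, 1.9419, 0.468, 1.4025, 0.0397], 'qd': [-1.0773, 0.5646, -0.2509, 1.0407, 0.2415, -2.0225], 'effort': [4.4812, -31.9179, -29.0589, 0.0859, 0.1137, 1.6491], 'tool_pos': [0.5142, -0.0955, 0.2128], 'orientation': [-2.4562, 1.0443, -0.0229], 'force': [0.9709, 0.5058, -1.5713], 'ft_torque': [-0.2313, 0.061, -0.0169], 'width': 0.1828}
row [124.8, 58.6, -37.6] [23.2, -1.1, -16.8] dist 143.0 ang 28.6
```

```bash
python3 -m jog '[[28,13,-8,5,0,-4],[54,25,-16,10,0,-7],[78,37,-24,15,0,-11],[100,47,-30,19,-1,-14],[115,54,-35,22,-1,-16],[123,58,-37,23,-1,-17],[124,58,-37,23,-1,-17],[124,58,-37,23,-1,-17]]'
python3 - <<'E'
from st import *
s=st();T=toolR(60,90);go(tcp(0,-44,.09,T),T);print('tip',s['tool_pos']+R.from_rotvec(s['orientation']).as_matrix()@REL,tcp(0,-44,.09,T))
snap('top','t3');snap('side','s3');snap('wrist','w5');crop('t3',270,120,440,260,4.5,'c4');crop('s3',230,180,430,320,4,'c5')
E
```

```text
time: 11.23
tool_pos: [0.5556, -0.2295, 0.2]
orientation: [-2.211, 0.596, -0.272]
force: [-1.2, 0.6, -1.9]
width: 0.185
{'time': 11.2333, 'joint_pos': [-0.9306, 0.2671, 1.733, 0.7748, 1.5754, -0.5794], 'qd': [0.0257, -0.0403, 0.0096, 0.0024, 0.0031, 0.0015], 'effort': [-1.0363, -38.207, -28.5049, 1.6325, 1.0558, -0.0135], 'tool_pos': [0.5556, -0.2295, 0.2], 'orientation': [-2.2113, 0.5964, -0.2723], 'force': [-1.2105, 0.6376, -1.9438], 'ft_torque': [-0.4149, 0.2063, 0.0042], 'width': 0.185}
row [1.4, 0.4, -1.9] [0.4, 0.0, -0.2] dist 2.0 ang 0.4
tip [ 0.55382669 -0.2320297   0.08906037] [ 0.556      -0.23161642  0.201     ]
```

View pics/c4.png

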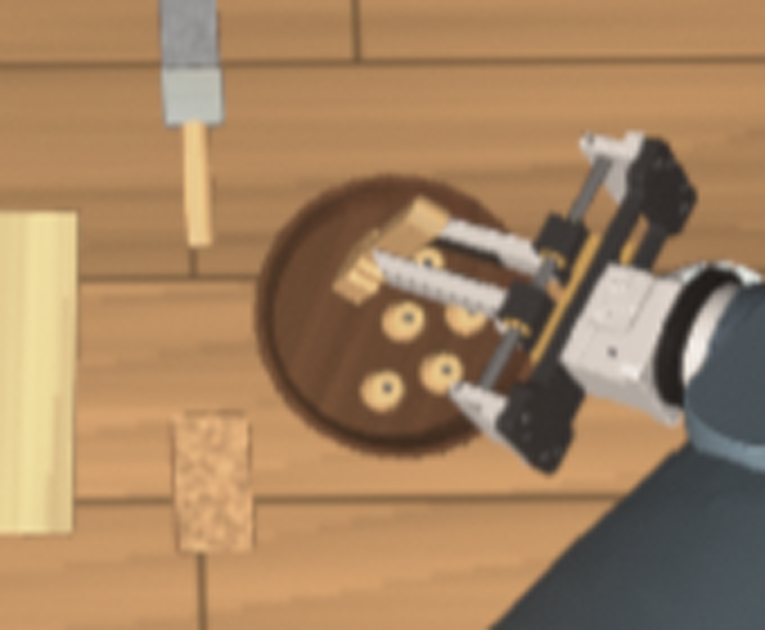

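View pics/c5.png

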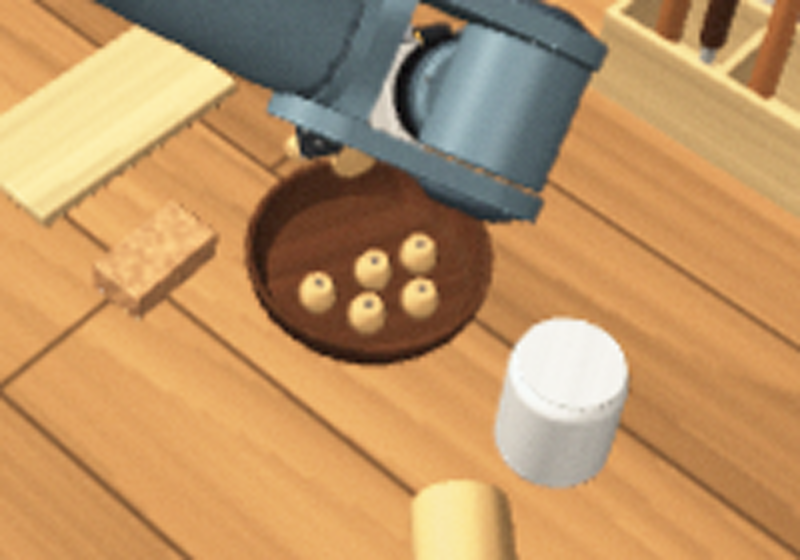

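View pics/w5.png

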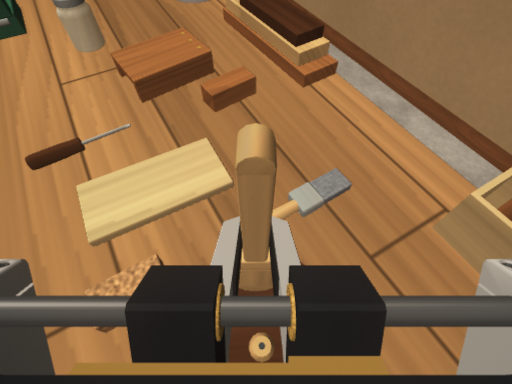

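```bash
python3 - <<'E'
from st import *
s=bot.read_state();T=R.from_rotvec(s['orientation']).as_matrix();tip=s['tool_pos']+T@REL
for l in (0,.05,.2): print(l,(proj('t3',tip-T@BT*l)-[270,120])*4.5, (proj('s3',tip-T@BT*l)-[230,180])*4)
TT=toolR(60,90);go(tcp(0,-44,.013,TT),TT);print(T[2])
E
```

```text
0 [350.68013534 271.03169189] [349.78022724 165.24438624]
0.05 [367.23812435 257.42613742] [354.37381369 121.52525858]
0.2 [427.01597149 208.30720427] [369.59871519 -23.3766429 ]
row [1.3, 61.1, 48.4] [0.4, -0.0, 0.0] dist 78.0 ang 0.4
[ 0.00079417 -0.76122719 -0.6484848 ]
```

```bash
python3 -m jog '[[1,10,8,0,0,0],[1,22,18,0,0,0],[1,34,27,0,0,0],[1,44,35,0,0,0],[1,52,41,0,0,0],[1,57,45,0,0,0],[1,59,47,0,0,0],[1,60,48,0,0,0],[1,60,48,0,0,0]]' - 60
python3 - <<'E'
from st import *
s=st();T=R.from_rotvec(s['orientation']).as_matrix();print(s['tool_pos']+T@REL)
print('d a+10',T.T@dd*10,'m+10',T.T@-nn*10)
E
```

```text
time: 12.13
tool_pos: [0.5562, -0.2325, 0.1251]
orientation: [-2.213, 0.594, -0.276]
force: [0.8, -0.8, -0.5]
width: 0.186
{'time': 12.1333, 'joint_pos': [-0.933, 0.3774, 1.7508, 0.7781, 1.4834, -0.6746], 'qd': [0.0005, -0.0117, -0.0068, -0.0, 0.0035, 0.003], 'effort': [-0.0273, -40.8201, -25.6195, 1.5334, 1.2176, -0.0012], 'tool_pos': [0.5562, -0.2325, 0.1251], 'orientation': [-2.2133, 0.5935, -0.2764], 'force': [0.7956, -0.8327, -0.468], 'ft_torque': [-0.4068, 0.1989, 0.0113], 'width': 0.1859}
[ 0.55475407 -0.23539476  0.01414178]
d a+10 [-9.99997975e+00 -4.82097326e-03 -1.95391291e-02] m+10 [ 0.01175149  6.48294141 -7.61389077]
```

```bash
python3 -m jog '[[-11,0,0,0,0,0],[-21,3,-3,0,0,0],[-29,7,-9,0,0,0],[-36,13,-16,0,0,0],[-40,20,-24,0,0,0],[-41,28,-32,0,0,0],[-41,31,-36,0,0,0],[-40,35,-41,0,0,0],[-38,38,-45,0,0,0],[-36,42,-49,0,0,0],[-33,45,-53,0,0,0],[-29,48,-56,0,0,0]]'
python3 - <<'E'
from st import *
s=st();T=R.from_rotvec(s['orientation']).as_matrix();r=s['tool_pos']+T@REL-np.r_[bowl,0];print(r@dd*1000,-r@nn*1000,r[2]);snap('side','s4');crop('s4',270,210,370,285,8,'c6')
E
```

```text
time: 13.13
tool_pos: [0.4945, -0.2818, 0.1252]
orientation: [-2.211, 0.593, -0.277]
force: [2.1, 3.6, 0.6]
width: 0.184
{'time': 13.1333, 'joint_pos': [-1.0649, 0.3651, 1.7681, 0.7138, 1.557, -0.7601], 'qd': [-0.0203, 0.1316, -0.1639, 0.0204, 0.0655, 0.0049], 'effort': [-2.3895, -41.0325, -25.6688, 0.1485, 0.4105, 0.0018], 'tool_pos': [0.4945, -0.2818, 0.1252], 'orientation': [-2.2112, 0.593, -0.2768], 'force': [2.1024, 3.6464, 0.5743], 'ft_torque': [0.6376, -0.5567, -0.0825], 'width': 0.1844}
28.013932806690914 30.83631901453225 0.014222350224426819
```

View pics/c6.png

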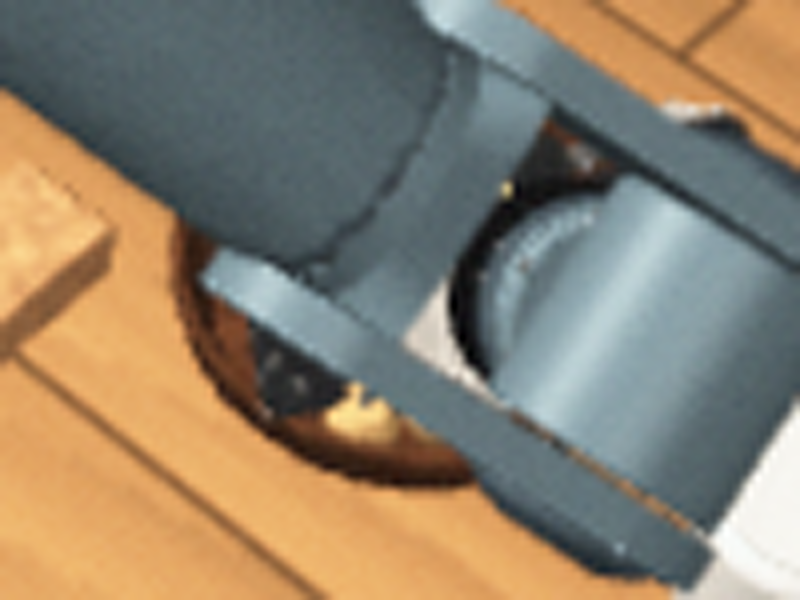

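```bash
python3 -m jog '[[4,3,-3,0,0,0],[8,5,-5,0,0,0],[13,6,-8,0,0,0],[18,7,-8,0,0,0],[23,7,-8,0,0,0]]'
python3 - <<'E'
from st import *
s=st();T=R.from_rotvec(s['orientation']).as_matrix();r=s['tool_pos']+T@REL-np.r_[bowl,0];print(r@dd*1000,-r@nn*1000,r[2]);snap('top','t5');crop('t5',270,120,440,260,4.5,'c7')
E
```

```text
time: 13.6
tool_pos: [0.5094, -0.3022, 0.125]
orientation: [-2.212, 0.593, -0.277]
force: [2.5, 2.0, -0.4]
width: 0.188
{'time': 13.6, 'joint_pos': [-1.0594, 0.415, 1.7007, 0.7159, 1.5668, -0.7455], 'qd': [0.0466, 0.1119, -0.1529, -0.0006, -0.0152, 0.0604], 'effort': [-2.031, -42.8406, -25.522, 0.5055, 0.8956, -0.0232], 'tool_pos': [0.5094, -0.3022, 0.125], 'orientation': [-2.2122, 0.5926, -0.2767], 'force': [2.4681, 2.0115, -0.4273], 'ft_torque': [0.1429, -0.3111, -0.1009], 'width': 0.188}
4.841755338804073 41.06795477313697 0.013996298917010014
```

View pics/c7.png

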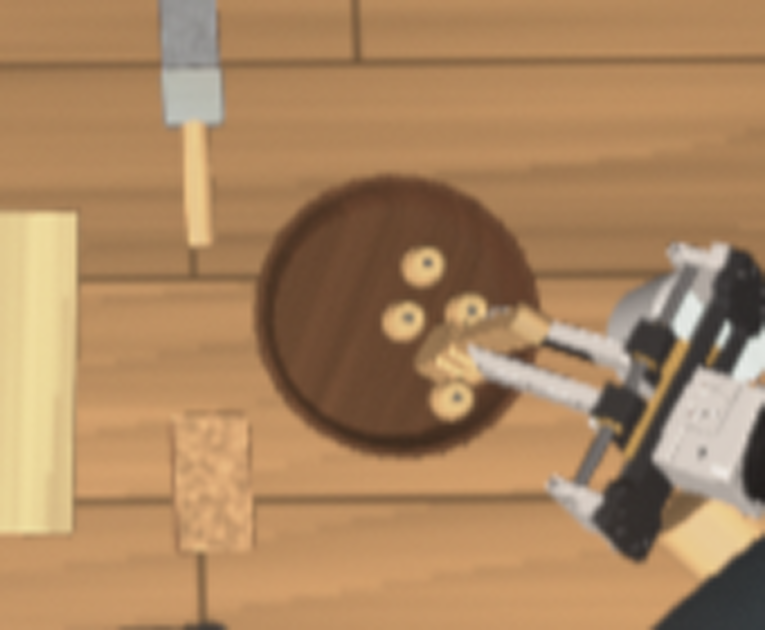

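```bash
python3 -m jog '[[5,0,0,0,0,0],[10,0,0,0,0,0],[15,-1,0,0,0,0],[20,-1,1,0,0,0],[25,-3,3,0,0,0],[29,-5,6,0,0,0],[33,-8,9,0,0,0],[37,-12,14,0,0,0],[40,-16,19,0,0,0],[42,-20,24,0,0,0],[43,-25,29,0,0,0],[43,-28,33,0,0,0]]'
python3 - <<'E'
from st import *
s=st();T=R.from_rotvec(s['orientation']).as_matrix();r=s['tool_pos']+T@REL-np.r_[bowl,0];print(r@dd*1000,-r@nn*1000,r[2]);snap('top','t6');crop('t6',270,120,440,260,4.5,'c8')
E
```

```text
time: 14.65
tool_pos: [0.5684, -0.2861, 0.1248]
orientation: [-2.214, 0.593, -0.277]
force: [-0.5, 0.4, -1.1]
width: 0.182
{'time': 14.65, 'joint_pos': [-0.9669, 0.468, 1.6262, 0.7603, 1.5271, -0.6725], 'qd': [0.0737, -0.0282, 0.0488, 0.0354, -0.0582, 0.0328], 'effort': [-0.3376, -44.9549, -26.4107, 1.5395, 1.2946, 0.0033], 'tool_pos': [0.5684, -0.2861, 0.1248], 'orientation': [-2.2142, 0.5933, -0.2773], 'force': [-0.4601, 0.354, -1.1305], 'ft_torque': [-0.4099, 0.1947, -0.0243], 'width': 0.1821}
-38.215814045417446 -2.1274539326016653 0.01382832808064681
```

View pics/c8.png

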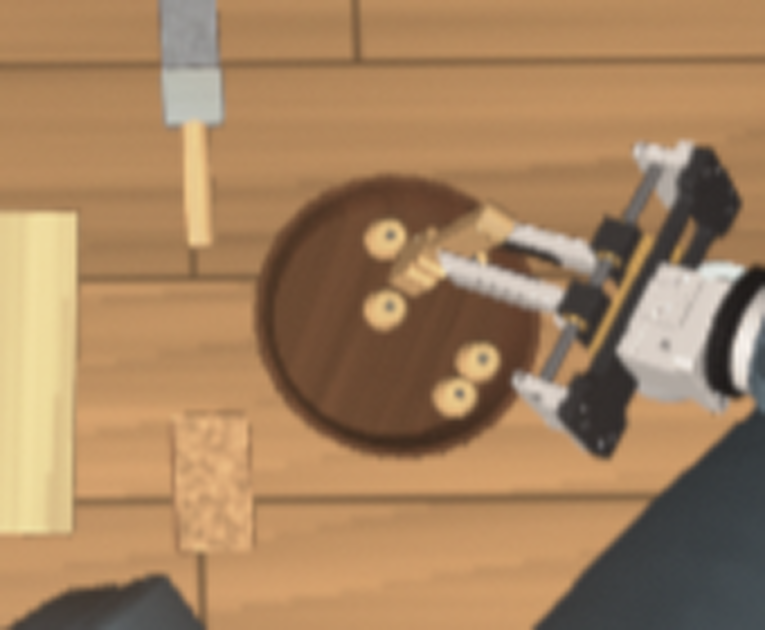

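```bash
cat >> st.py <<'E'
def am(fn,pts,z=.034):
    for x,y in pts:
        r=w(fn,270+x/4.5,120+y/4.5,z)-np.r_[bowl,0]; print((x,y),'a %.0f m %.0f'%(r@dd*1000,-r@nn*1000))
E
python3 - <<'E'
from st import *
am('t3',[(404,322),(382,390),(440,373)])
am('t6',[(385,240),(385,310),(477,361),(455,398)])
snap('side','s6');crop('s6',270,210,370,285,8,'c9')
E
```

```text
(404, 322) a 0 m 7
(382, 390) a 48 m 15
(440, 373) a 19 m 44
(385, 240) a -43 m -30
(385, 310) a -1 m -8
(477, 361) a -1 m 61
(455, 398) a 29 m 60
```

View pics/c9.png

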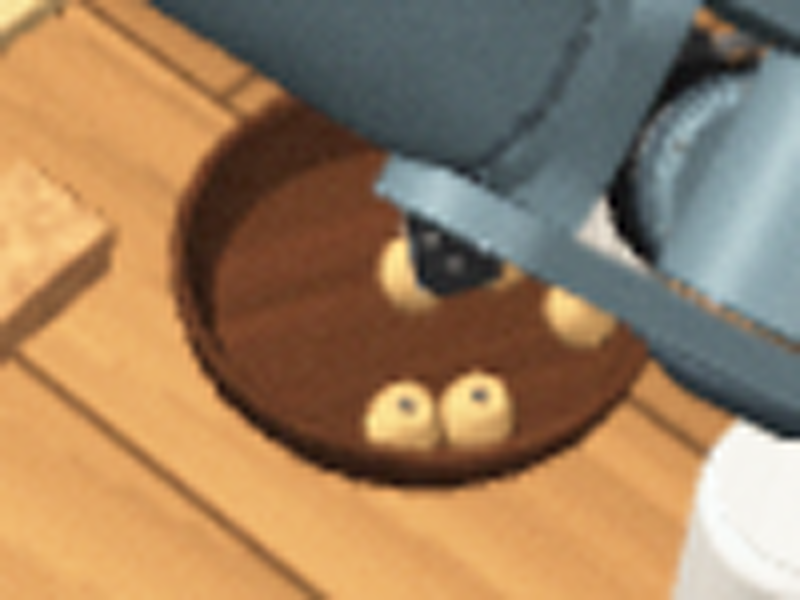

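```bash
python3 - <<'E'
from st import *
def s(fn,x,y):
    r=w(fn,270+x/8,210+y/8,.034)-np.r_[bowl,0]; print((x,y),'a %.0f m %.0f'%(r@dd*1000,-r@nn*1000))
for p in [(406,404),(480,394),(582,298),(408,262)]: s('s6',*p)
E
```

```text
(406, 404) a 23 m 58
(480, 394) a -6 m 61
(582, 298) a -59 m 29
(408, 262) a -0 m -5
```

```bash
python3 -m jog '[[-5,-1,1,0,0,0],[-10,-2,2,0,0,0],[-16,-3,3,0,0,0],[-22,-3,4,0,0,0],[-28,-3,4,0,0,0],[-34,-3,4,0,0,0],[-40,-3,4,0,0,0],[-45,-3,4,0,0,0],[-48,-3,4,0,0,0],[-48,-3,4,0,0,0]]'
python3 -m jog '[[6,0,0,0,0,0],[15,0,0,0,0,0],[22,0,0,0,0,0],[24,0,0,0,0,0],[24,0,0,0,0,0]]'
python3 - <<'E'
from st import *
s=st();T=R.from_rotvec(s['orientation']).as_matrix();r=s['tool_pos']+T@REL-np.r_[bowl,0];print(r@dd*1000,-r@nn*1000,r[2]);snap('top','t7');crop('t7',270,120,440,260,4.5,'c10');snap('side','s7');crop('s7',270,210,370,285,8,'c11')
E
```

```text
time: 15.58
tool_pos: [0.5279, -0.2579, 0.1243]
orientation: [-2.213, 0.594, -0.276]
force: [-0.3, -0.7, -1.8]
width: 0.188
time: 16.0
tool_pos: [0.55, -0.2707, 0.1243]
orientation: [-2.214, 0.593, -0.276]
force: [-0.2, 0.1, -0.8]
width: 0.187
{'time': 16.0, 'joint_pos': [-0.977, 0.4225, 1.6911, 0.7559, 1.52, -0.692], 'qd': [-0.0056, -0.0108, 0.0248, -0.0043, 0.0045, -0.0039], 'effort': [0.0723, -43.0666, -26.3227, 1.5534, 1.2456, 0.0321], 'tool_pos': [0.55, -0.2707, 0.1243], 'orientation': [-2.2138, 0.5928, -0.2763], 'force': [-0.2197, 0.0939, -0.8086], 'ft_torque': [-0.3896, 0.1787, -0.009], 'width': 0.1867}
-14.530218117384011 -6.359033565728925 0.013334981479315847
```

View pics/c10.png

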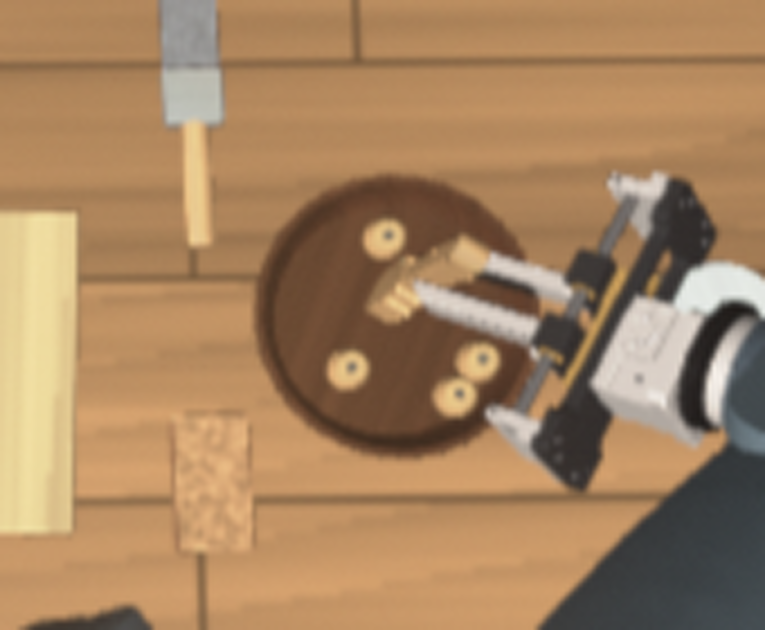

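View pics/c11.png

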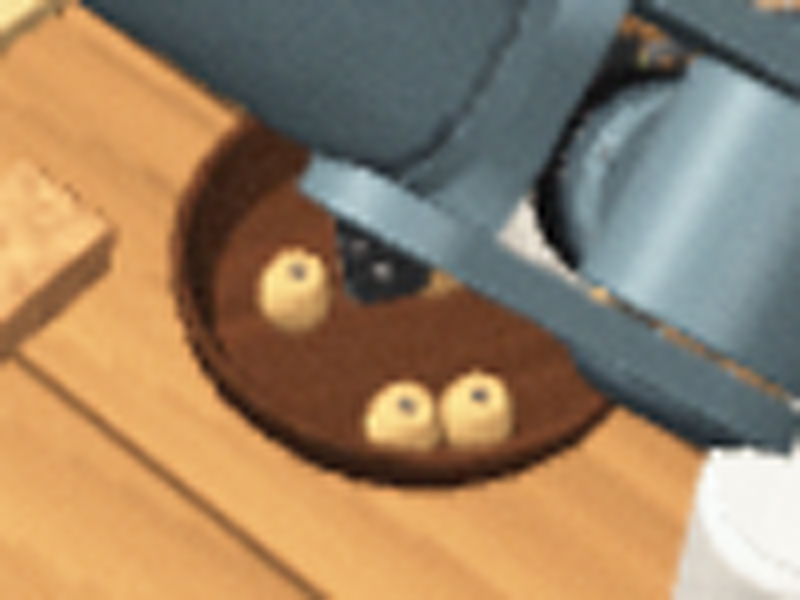

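```bash
python3 -m jog '[[0,-4,-3,0,0,0],[0,-12,-10,0,0,0],[0,-22,-19,0,0,0],[0,-36,-30,0,0,0],[0,-50,-42,0,0,0],[0,-62,-52,0,0,0],[0,-72,-61,0,0,0],[0,-76,-65,0,0,0],[0,-76,-65,0,0,0]]'
python3 - <<'E'
from st import *
s=st();snap('side','s8');crop('s8',270,200,370,275,8,'c12');snap('top','t8');crop('t8',270,120,440,260,4.5,'c13')
E
```

```text
time: 16.85
tool_pos: [0.5495, -0.2711, 0.2266]
orientation: [-2.216, 0.592, -0.28]
force: [0.9, -0.4, -1.0]
width: 0.184
{'time': 16.85, 'joint_pos': [-0.9782, 0.2851, 1.6566, 0.7569, 1.6432, -0.5768], 'qd': [-0.0005, 0.0342, 0.0334, -0.0084, -0.0192, -0.0108], 'effort': [0.0885, -41.2824, -29.0739, 1.659, 1.1796, 0.0684], 'tool_pos': [0.5495, -0.2711, 0.2266], 'orientation': [-2.2157, 0.5923, -0.2797], 'force': [0.8788, -0.3589, -1.0058], 'ft_torque': [-0.4051, 0.2092, -0.0332], 'width': 0.1842}
```

View pics/c12.png

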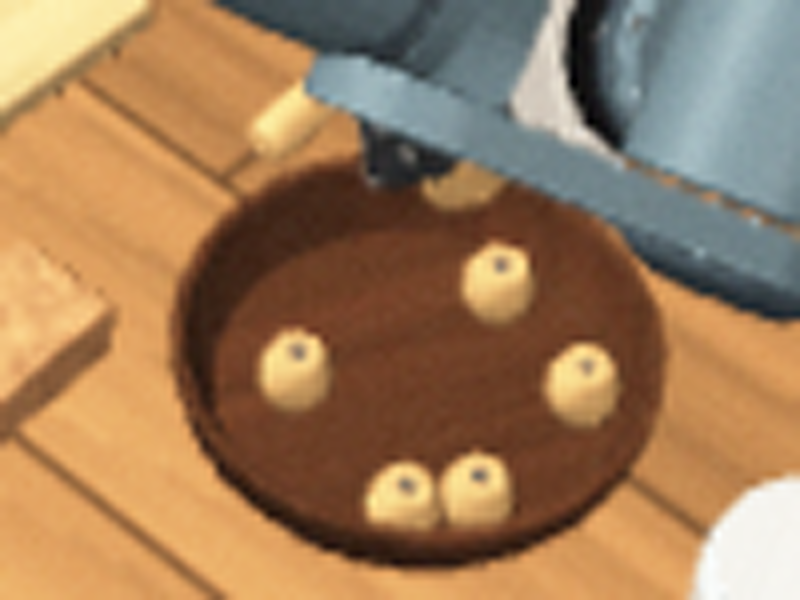

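View pics/c13.png

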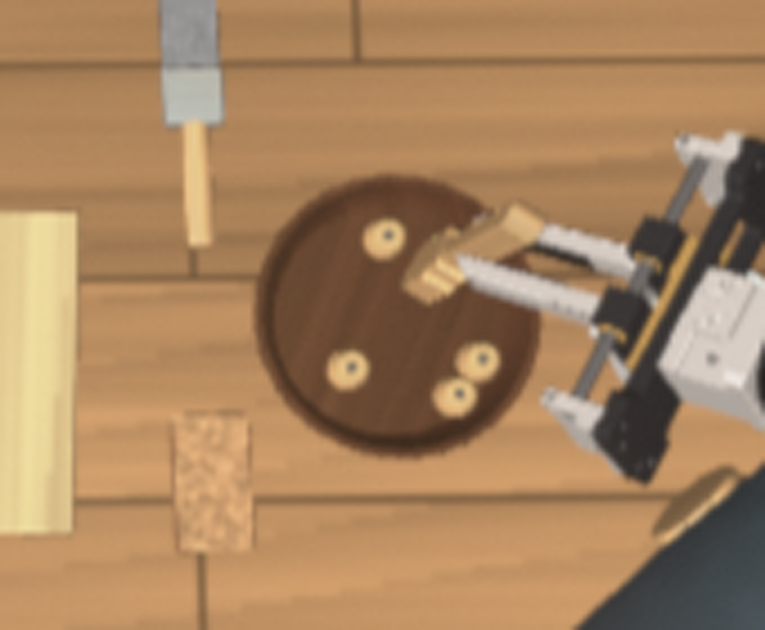

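```bash
python3 - <<'E'
from st import *
a=dict(A=(419,241),B=(373,256),C=(421,283),D=(367,299),E=(319,281))
b=dict(A=(501,265),B=(298,352),C=(586,367),D=(480,475),E=(407,485))
P={k:w('s3',230+x/4,180+y/4,.036) for k,(x,y) in a.items()}
Q={k:w('s8',270+x/8,200+y/8,.036) for k,(x,y) in b.items()}
for k in P: print(k,P[k].round(3),Q[k].round(3),np.linalg.norm(P[k]-Q[k]).round(4))
print('E<->D', np.linalg.norm(P['D']-Q['E']))
for k in 'DE':print(w('t3',*( (270+{'D':(443,371),'E':(386,389)}[k][0]/4.5,120+{'D':(443,371),'E':(386,389)}[k][1]/4.5)),.036).round(4))
for p in [(482,359),(460,395)]:print(w('t8',270+p[0]/4.5,120+p[1]/4.5,.036).round(4))
E
```

```text
A [ 0.572 -0.292  0.036] [ 0.589 -0.269  0.036] 0.0287
B [ 0.536 -0.276  0.036] [ 0.501 -0.241  0.036] 0.0493
C [ 0.542 -0.319  0.036] [ 0.573 -0.325  0.036] 0.0322
D [ 0.501 -0.3    0.036] [ 0.505 -0.329  0.036] 0.029
E [ 0.488 -0.263  0.036] [ 0.483 -0.312  0.036] 0.0496
E<->D 0.022214786981208164
[ 0.4959 -0.3018  0.036 ]
[ 0.4842 -0.2635  0.036 ]
[ 0.5037 -0.3281  0.036 ]
[ 0.4798 -0.3124  0.036 ]
```

```bash
cat >> st.py <<'E'
brd=np.array([.5027,-.005]);BY=-2
def lay(z,psi=BY,steep=0):
    T=toolR(psi,steep); b=T@BT
    mid=np.r_[brd,z]; tip=mid+b*.1
    return tip-T@REL,T
E
python3 - <<'E'
from st import *
from scipy.spatial.transform import Slerp
s=bot.read_state();R0=R.from_rotvec(s['orientation']).as_matrix();p0=s['tool_pos']
p1,T=lay(.12);q=np.array(s['joint_pos'])
sl=Slerp([0,1],R.from_matrix([R0,T]))
for t in np.linspace(0,1,9):
    TT=sl(t).as_matrix();P=p0+(p1-p0)*t;q,e=kin.ik(P,TT,q);print(q.round(2),round(e,4),'tip',(P+TT@REL).round(3),'tcp',P.round(3))
go(p1,T);go(*lay(.025))
E
```

```text
[-0.98  0.29  1.66  0.76  1.64 -0.58] 0.0 tip [ 0.547 -0.273  0.113] tcp [ 0.549 -0.27   0.224]
[-0.9   0.19  1.74  0.64  1.52 -0.36] 0.0 tip [ 0.522 -0.25   0.103] tcp [ 0.544 -0.237  0.211]
[-0.8   0.12  1.78  0.49  1.43 -0.1 ] 0.0 tip [ 0.498 -0.223  0.097] tcp [ 0.54  -0.204  0.197]
[-0.68  0.1   1.8   0.34  1.39  0.18] 0.0 tip [ 0.474 -0.194  0.095] tcp [ 0.536 -0.171  0.184]
[-0.56  0.12  1.78  0.19  1.4   0.47] 0.0 tip [ 0.453 -0.162  0.096] tcp [ 0.531 -0.138  0.171]
[-0.44  0.18  1.74  0.06  1.46  0.75] 0.0 tip [ 0.434 -0.126  0.101] tcp [ 0.527 -0.105  0.158]
[-0.33  0.27  1.68 -0.03  1.55  1.  ] 0.0 tip [ 0.419 -0.087  0.107] tcp [ 0.522 -0.072  0.144]
[-0.25  0.38  1.6  -0.08  1.68  1.23] 0.0 tip [ 0.409 -0.046  0.113] tcp [ 0.518 -0.038  0.131]
[-0.18  0.5   1.52 -0.1   1.81  1.44] 0.0 tip [ 0.403 -0.002  0.12 ] tcp [ 0.514 -0.005  0.118]
row [-163.1, -56.3, 230.0] [-80.0, 5.6, 67.9] dist 288.0 ang 105.1
row [-163.2, 16.0, 291.6] [-80.0, 5.6, 67.9] dist 335.0 ang 105.1
```

```bash
python3 -m jog '[[-5,-2,7,-2,0,2],[-15,-5,21,-7,1,6],[-24,-8,34,-12,1,10],[-34,-12,48,-17,1,14],[-44,-15,62,-22,2,18],[-54,-18,76,-26,2,22],[-64,-22,90,-31,2,26],[-73,-25,103,-36,3,31],[-83,-29,117,-41,3,35],[-93,-32,131,-46,3,39],[-103,-35,145,-50,4,43],[-112,-39,159,-55,4,47]]'
python3 - <<'E'
from st import *
st();go(*lay(.12))
E
```

```text
time: 17.95
tool_pos: [0.5243, -0.0862, 0.1497]
orientation: [2.441, -1.811, -0.447]
force: [-0.1, 0.3, -0.3]
width: 0.193
{'time': 17.95, 'joint_pos': [-0.3803, 0.2264, 1.7104, 0.0071, 1.5049, 0.8949], 'qd': [0.6339, 0.5805, -0.4276, -0.5854, 0.6125, 1.4594], 'effort': [-2.3046, -42.5111, -27.5071, 0.5378, 0.1325, -1.2013], 'tool_pos': [0.5243, -0.0862, 0.1497], 'orientation': [2.4409, -1.8111, -0.4471], 'force': [-0.1053, 0.3008, -0.3214], 'ft_torque': [-0.0849, -0.2168, -0.0518], 'width': 0.1931}
row [-73.2, -21.9, 43.0] [-24.7, 1.9, 20.7] dist 88.0 ang 32.3
```

```bash
python3 -m jog '[[-14,-4,8,-5,0,4],[-28,-8,16,-10,1,8],[-42,-12,25,-14,1,12],[-55,-16,32,-18,1,15],[-65,-19,38,-22,2,18],[-71,-21,42,-24,2,20],[-73,-22,43,-25,2,21],[-73,-22,43,-25,2,21],[-73,-22,43,-25,2,21]]'
python3 - <<'E'
from st import *
st();go(*lay(.12));go(*lay(.025));snap('wrist','w9');snap('top','t9');snap('side','s9')
crop('t9',210,130,340,260,4.6,'c14');crop('s9',150,100,320,280,3.3,'c15')
E
```

```text
time: 18.7
tool_pos: [0.5146, -0.0071, 0.1182]
orientation: [1.786, -1.853, -0.672]
force: [-0.1, 1.0, -1.3]
width: 0.186
{'time': 18.7, 'joint_pos': [-0.1814, 0.5048, 1.5187, -0.0984, 1.81, 1.4369], 'qd': [-0.0091, -0.0259, -0.0024, -0.0004, -0.0033, 0.0022], 'effort': [0.5482, -46.2739, -26.7095, -0.1714, 1.588, 0.0082], 'tool_pos': [0.5146, -0.0071, 0.1182], 'orientation': [1.7865, -1.8526, -0.6722], 'force': [-0.0676, 0.9821, -1.2928], 'ft_torque': [0.0622, -0.4346, -0.0684], 'width': 0.1859}
row [-1.7, 0.4, 1.1] [0.0, -0.1, -0.1] dist 2.0 ang 0.1
row [-1.9, -60.7, 73.8] [0.0, -0.1, -0.1] dist 96.0 ang 0.1
```

View pics/c14.png

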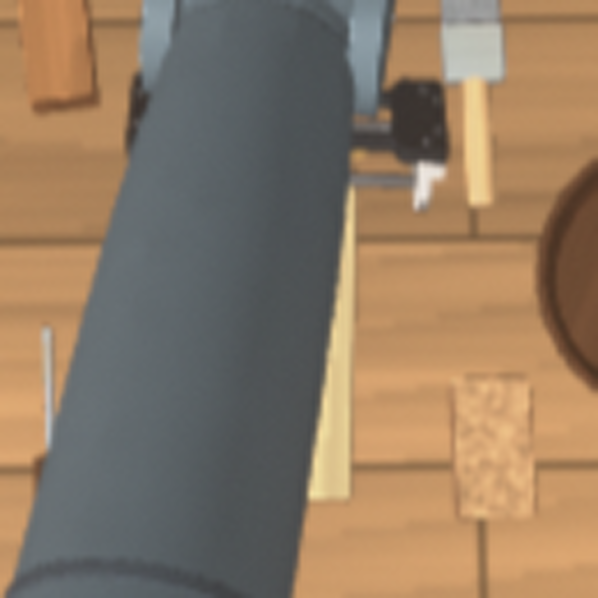

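View pics/c15.png

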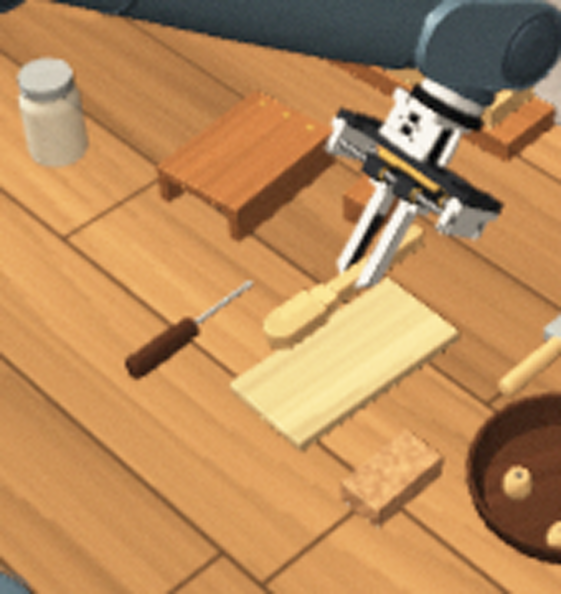

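View pics/w9.png

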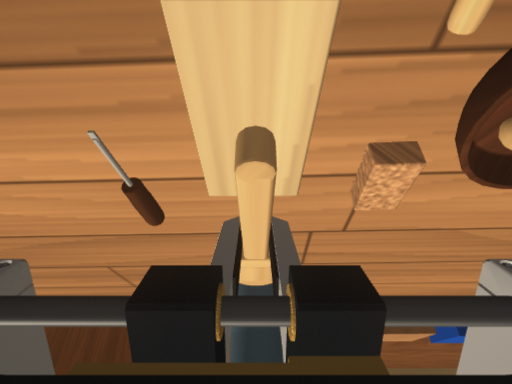

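```bash
python3 -m jog '[[-1,-6,8,0,0,0],[-2,-16,20,0,0,0],[-2,-27,33,0,0,0],[-2,-37,45,0,0,0],[-2,-45,55,0,0,0],[-2,-51,63,0,0,0],[-2,-55,67,0,0,0],[-2,-57,70,0,0,0],[-2,-59,72,0,0,0],[-2,-59,72,0,0,0]]'
python3 - <<'E'
from st import *
st();go(*lay(.025));snap('side','s10');crop('s10',200,150,300,240,6.5,'c16')
E
```

```text
time: 19.68
tool_pos: [0.5136, -0.0051, 0.0261]
orientation: [1.785, -1.852, -0.673]
force: [-1.9, -0.2, 1.9]
width: 0.187
{'time': 19.6833, 'joint_pos': [-0.1786, 0.6344, 1.5259, -0.0947, 1.6753, 1.4532], 'qd': [0.0013, -0.0134, -0.002, -0.0003, 0.0001, -0.0004], 'effort': [-0.1168, -47.9618, -24.7118, -0.0942, 0.3793, -0.0061], 'tool_pos': [0.5136, -0.0051, 0.0261], 'orientation': [1.7851, -1.8519, -0.6727], 'force': [-1.8539, -0.1958, 1.8596], 'ft_torque': [0.0925, 0.4861, 0.0235], 'width': 0.1871}
row [0.3, -2.3, 2.6] [0.1, -0.1, -0.1] dist 4.0 ang 0.2
```

View pics/c16.png

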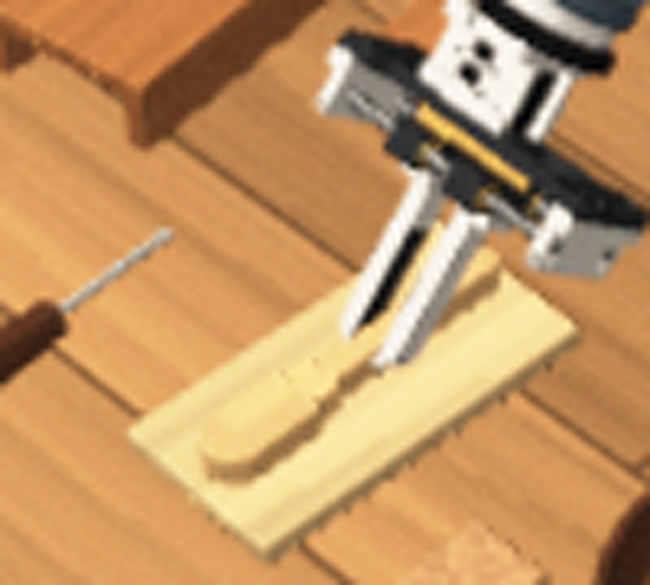

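```bash
python3 -m jog '[[0,-1,1,0,0,0],[0,-1,2,0,0,0],[0,-1,2,0,0,0]]' - 20
python3 - <<'E'
from st import *
s=bot.read_state();print(s['tool_pos'],s['force'],s['ft_torque'],s['width'])
E
```

```text
time: 19.98
tool_pos: [0.514, -0.0052, 0.0238]
orientation: [1.787, -1.854, -0.669]
force: [1.6, -1.3, 1.1]
width: 0.194
[ 0.51402009 -0.00520755  0.02380991] [ 1.62924675 -1.26791696  1.11433918] [ 0.07798342 -0.11100245  0.00205716] 0.19350299012112723
```

```bash
python3 -m jog '[[0,0,0,0,0,0],[0,0,0,0,0,0],[0,0,0,0,0,0],[0,0,0,0,0,0],[0,0,-2,0,0,0],[0,0,-10,0,0,0],[0,0,-25,0,0,0],[0,0,-50,0,0,0],[0,0,-80,0,0,0],[0,0,-110,0,0,0],[0,0,-130,0,0,0],[0,0,-130,0,0,0]]' 45 20
python3 - <<'E'
from st import *
p=bot.read_state()['tool_pos'];T=R.from_rotvec(bot.read_state()['orientation']).as_matrix()
print(p);go(p+np.array([0,-.3,.12]),T)
snap('side','s11');snap('wrist','w11');crop('s11',180,130,300,240,5.4,'c17')
E
```

```text
time: 20.98
tool_pos: [0.6012, -0.0084, 0.1274]
orientation: [1.791, -1.859, -0.662]
force: [0.6, -0.2, 0.1]
width: 0.449
[ 0.60115948 -0.00836718  0.12736336]
row [300.3, 67.1, -98.4] [0.0, 0.0, 0.0] dist 323.0 ang 0.0
```

View pics/c17.png

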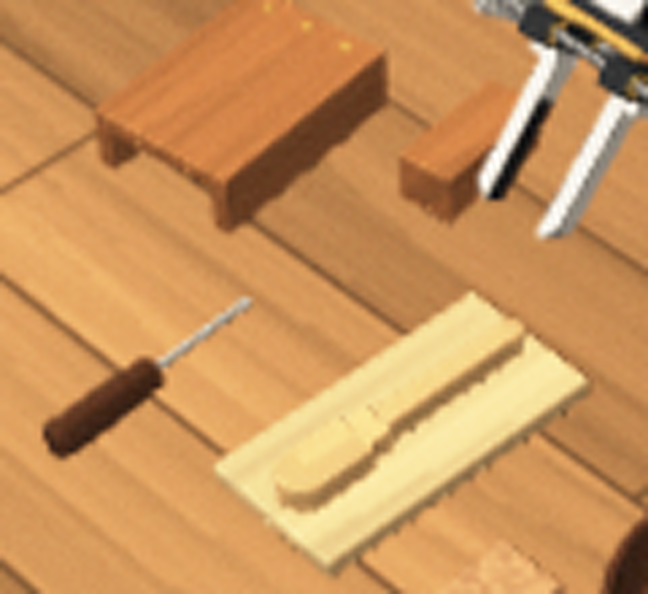

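View pics/w11.png

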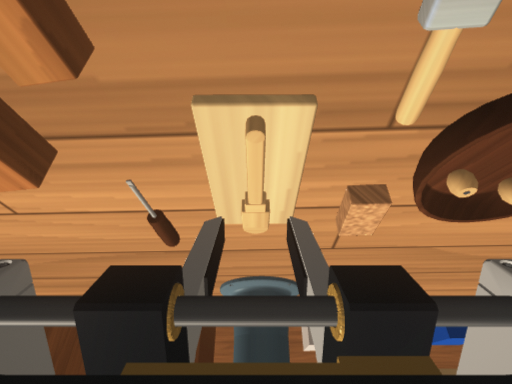

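```bash
python3 -m jog '[[0,20,-24,0,0,0],[10,45,-54,0,0,0],[35,70,-84,0,0,0],[70,76,-92,0,0,0],[105,76,-92,0,0,0],[140,76,-92,0,0,0],[175,76,-92,0,0,0],[210,76,-92,0,0,0],[240,76,-92,0,0,0],[250,76,-92,0,0,0],[250,76,-92,0,0,0]]'
python3 - <<'E'
from st import *
st();snap('top','t12');crop('t12',210,130,340,260,4.6,'c18')
snap('side','s12')
D=np.load('pics/t12.npz')
E
```

```text
time: 22.0
tool_pos: [0.5873, -0.2589, 0.2411]
orientation: [1.782, -1.855, -0.677]
force: [0.3, 0.4, -0.6]
width: 0.45
{'time': 22.0, 'joint_pos': [-0.4721, 0.6467, 1.0797, -0.3112, 2.0484, 1.0855], 'qd': [0.0577, -0.0192, 0.0139, 0.0289, 0.0116, 0.0193], 'effort': [-1.3562, -56.0981, -31.4819, -0.7263, 1.2215, -0.1221], 'tool_pos': [0.5873, -0.2589, 0.2411], 'orientation': [1.7823, -1.8545, -0.6766], 'force': [0.307, 0.4436, -0.5749], 'ft_torque': [0.0202, -0.3098, 0.0137], 'width': 0.4496}
```

View pics/c18.png

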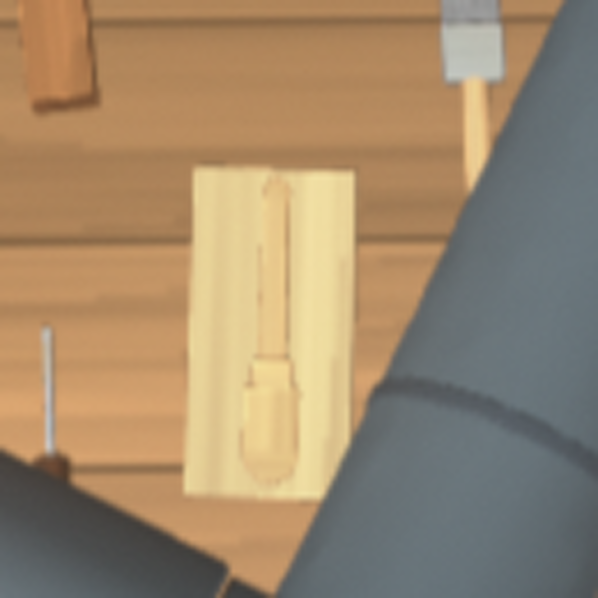

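View pics/t12.png

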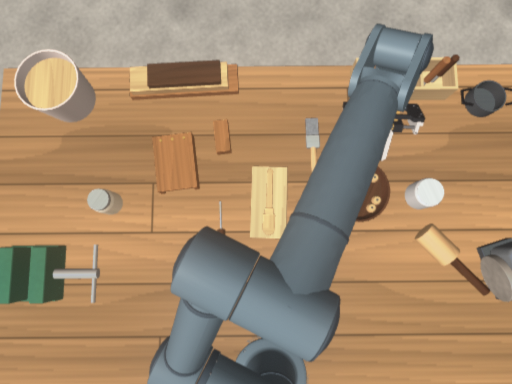

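View pics/s12.png

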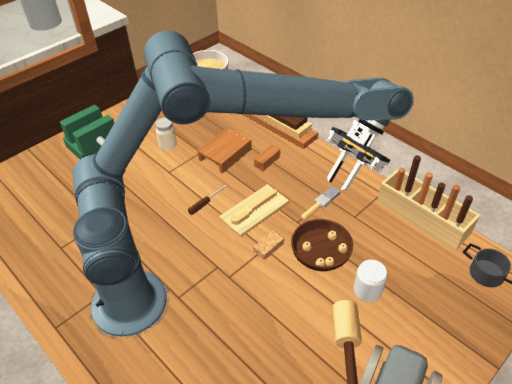

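```bash
python3 -m jog '[[0,0,0,0,0,0],[0,0,0,0,0,0],[0,0,0,0,0,0]]' ; python3 - <<'E'
from h import *
p,q=np.load('pics/t0.npz')['p'].astype(int),np.load('pics/t12.npz')['p'].astype(int)
for n,(x0,y0,x1,y1) in dict(tin=(400,170,450,215),mallet=(410,220,480,280),offcut=(208,110,236,160),jar=(80,180,130,220),gouge=(215,198,230,230)).items(): print(n,np.abs(p-q)[y0:y1,x0:x1].mean().round(2))
print(bot.close_job())
E
```

```text
time: 22.35
tool_pos: [0.5892, -0.2558, 0.2433]
orientation: [1.788, -1.851, -0.671]
force: [-0.5, 0.4, 0.2]
width: 0.449
tin 7.69
mallet 7.7
offcut 7.1
jar 7.87
gouge 7.6
the job is handed in; nothing more can be done
None
```

The job is done and handed in at 22.4 s of the 72 s allowed.

- **Drawing and regripping:** I pulled the paddle out of the rack by its blade, set it down, and took it by the handle about 110 mm from the tip at 60 N.
- **Stirring:** I held the paddle vertical in the bowl and made one sweep round it, then one push for the middle bead.
- **Laying down:** I laid the paddle flat on the plywood board, let go and moved the arm clear.

**Last checks:**
- **Beads:** Side-camera positions before and after show them moved about 29, 49, 32, 29 and 50 mm. All five stayed in the bowl and the fingers were never near them. I told the beads apart by how they were pushed. If two had swapped identity, the least moved would read 19–22 mm by the two cameras, but I saw no sign of a swap.
- **Paddle:** The top view shows it flat and centred on the board to within a few mm, lying along it.
- **Other things:** The tin, mallet, offcut, jar and gouge look in the same places as at the start. The before/after picture comparison gave even differences of 7–8 grey levels in all five crops, which I take as image noise, though I took no still-scene reference. I checked the brush and sanding block only by eye.
- **Forces:** At the readings I took, stirring gave about 4 N. The highest was about 26 N, briefly, when I set the paddle down on the bench.

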